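Clamp the grinding slab: square the loose hold-down clip and drive its screw home

ROBOT

A 7-joint arm with a two-finger parallel gripper is mounted at the origin on the work surface. World frame = base frame: x ahead of the robot, y to its left, z up, the work surface at z = 0. Lengths are in m, angles in rad, forces in N, time in s.
With the tool pointing down it reaches from about 0.4 to 0.9 m from the base axis. Payload 5.6 kg.
Tool frame: the origin (TCP) lies midway between the tips of the shut fingers; the grasp point (between the pads) lies 19 mm behind it; y points along the fingers, z is the direction in which the jaws open and shut, and the axes are right-handed (so a half turn about y gives the same grasp; the last joint's range is limited). The gripper opens to 92 mm and grips with 3 to 60 N. Pads are 20 mm wide; open, the fingers measure 128 mm over their backs; the gripper's body (75 mm by 189 mm) begins 69 mm behind the grasp point.
Start: joints at [1.057, 0.468, -0.012, 1.603, 0.006, 1.071, -0.056], TCP at [0.295, -0.579, 0.185] pointing down, gripper open.
Joint ranges: [-2.53, 2.53], [-0.31, 2.02], [-1.57, 1.55], [0.28, 2.44], [-1.29, 4.43], [0.15, 1.84], [-2.92, 2.92]. Speed limits (rad/s): [2.57, 2.57, 3.14, 3.14, 3.14, 3.14, 3.14].

INTERFACE

Orientations are given as a 3x3 rotation matrix whose columns are the frame's x, y, z axes.
In Python, from station import env, effector, solver, viewer, workorder, search_frame, tip_of gives the robot as it stands. Calls block until the motion is done:
- env.reach(position, orientation): joint-space move of the TCP to a pose.
- env.movel(position, frame=None, rate=0.15): straight line of the TCP; frame=None keeps the orientation; rate is the mean speed in m/s.
- env.goto_joints(angles): joint-space move.
- effector.release() and effector.grasp(squeeze=None): open the fingers fully, or close them until they stop; squeeze is the grip in N (None keeps the last).
- env.pause(seconds).
- solver.inverse_kinematics(position, orientation): joint angles nearest the present ones, or None.
- env.sense(): the state.
- viewer.read_camera(name): name is "scene" or "top"; returns (picture, depth): 384x512x3 uint8, red, green, blue; 384x512 float32, m along the optical axis (not along the pixel's ray), 0 where there is no reading.
- viewer.camera_info(name): a dict with "intrinsics" (3x3 intrinsics, pixels), "dist_coeffs" ([k1, k2, p1, p2, k3] as OpenCV has them; the pictures are not rectified), "eye" and "rotation" of the camera in the world. Camera axes: x right, y up, looking along -z (the intrinsics and any distortion apply to the point x, -y, -z); pixel columns grow to the right and rows downward; lengths in m; the calibration is good to about 2 mm. A picture is of the moment at which its call begins. camera_info takes no time and is no camera call.
A pose or a line that the arm cannot do raises env.PlanningError and nothing moves.
- workorder.finish_job(): hands the job in, once; it reports no verdict.
Trained networks look in the newest picture that a camera, given by its name, has taken for a name from the list of things; names that differ only in an ending like _2 or _b are one class to them, and where a whole thing is asked for, a point or a joint stands for the part that bears it (a point fixed in the world has none). Each returns a list of dicts, best first, with "score" (0 to 1); they miss things now and then, are a little off and sometimes report something else, mostly with a low value. They report only what shows in the picture. A call takes as long as a camera call. They do not tell look-alikes from the thing itself.
- search_frame(camera, name): "at" ([x, y, z] in m, in world coordinates, good to about 4 mm: the middle of the surface that is visible of it).
- tip_of(camera, name): "at" ([x, y, z] in m, in world coordinates, good to about 4 mm: a listed point, or the origin of a listed thing).
The state is a dict: "t": time; "joint_positions": joint angles; "joint_velocities": joint speeds; "tau": joint torques, N m; "ee_pos": TCP position; "tcp_rot": TCP orientation; "wrist_force": force on the tool from outside, world axes, zero at the start; "moment": the same for the moment, N m; "gripper_width": finger opening in m.
Only numpy, scipy, OpenCV 4.12 (cv2) and the standard library are available. Lean on these libraries where they do the work, as an engineer would, in place of code of your own. Each camera call takes 0.05 s, during which the arm holds its last target.

TASK

One of the two steel hold-down clips along the near edge of the grinding slab has swung away and its slotted screw stands proud. Swing that clip round until it is square over the slab's edge against its stop, then take the screwdriver from its wooden stand and, keeping the bit pressed into the slot, turn the screw clockwise until it is fully home; turn the screw with the screwdriver only, never with the gripper. Finally stand the screwdriver upright back in its stand, fully down, with the clip still square and the other crockery and utensils left where they are.

Things in the scene. Friction and masses are not known exactly. Their poses are not given: they have to be found in the camera images.
- clip_post (a point): Centre of the thumb post of the loose clip: an upright steel pin 12 mm in diameter and 30 mm tall, on a flat steel bar 28 mm wide and 6 mm thick. The bar pivots about the screw's vertical axis; the post stands 50 mm from that axis and the bar ends 12 mm beyond it. This point is 15 mm above the bar's top, 52 mm above the table. The point's x axis points from the pivot along the bar to the post. The post can be pushed or pinched; about 1.2 N moves it and it stays where left.
- clip (a joint): Angle of the loose clip (rad), anticlockwise from above positive: 0 = square over the slab's edge, against its hard stop; starts swung 0.7 to 1.25 rad away, so it must be moved clockwise seen from above. Limits 0 to 1.4.
- block: Fixed dark steel block under the loose clip, 50 x 46 x 31 mm tall, origin at its underside centre. Its z axis is the axis of screw and clip pivot; its x axis points squarely towards the slab, whose edge is 28 mm from that axis. It is on the left or on the right of the slab's near edge.
- slot (a point): Centre of the FLOOR of the loose screw's slot; x axis along the slot, z up. Round steel head 32 mm in diameter, 11 mm tall, slot 6.4 mm wide, about 19 mm long (closed at both ends), 7 mm deep, so the head's top is 7 mm above this point. The slot floor is about 47 mm above the table minus 2.3 mm per rad turned (41 mm when home). The slot fits the blade either way round (half a turn apart).
- screw (a joint): Angle turned in by the loose screw (rad), clockwise from above positive: starts at 0 to 0.5, hard stop (fully home) at 2.6. It sinks 2.3 mm per rad (6 mm in all) and needs about 0.1 N m; it stays where it is left, so it may be driven in several strokes, reseating the bit between them. The bit has some 0.15 to 0.2 rad of play in the slot.
- twin: The other, sound clip on its own identical fixed block (origin at underside centre), already square with its screw home (slot floor 41 mm above the table): nothing to do there. Its post stands 50 mm along its x axis, top 67 mm above the table. It does not move.
- slab: Fixed stone grinding slab, 180 (x) x 260 (y) x 30 mm, origin at its underside centre. A stone roller 54 mm thick lies on it along y, 50 mm behind its centre (+x), top 84 mm above the table. The clips' axes lie 118 mm before its centre (-x) and 85 mm either side.
- driver_center (a point): Centre of the screwdriver's square wooden handle, 26 x 26 mm (flats facing its x and y), 74 mm tall. z axis runs from blade to handle top. The handle's top is 37 mm above this point and the blade's tip 97 mm below. Total length 134 mm, 0.1 to 0.17 kg. In the stand it is upright with this point 112 mm above the table.
- driver_tip (a point): Tip of the screwdriver's blade, on its axis. x axis along the blade's width. Blade 16 mm wide (x), 4 mm thick (y), 14 mm long, its last 2 mm bevelled to an edge; above it a 10 mm round shank, up to 60 mm from the tip, where the handle's flat underside begins.
- stand_hole (a point): Centre of the mouth of the hole in the screwdriver stand: a fixed wooden block 60 x 60 x 75 mm tall with a round hole 18 mm in diameter, 70 mm deep, mouth chamfered 3 mm, 75 mm above the table. The screwdriver hangs in it with its handle's underside resting on the block's top, tip 15 mm above the table. It is on the left or right of the slab.
- canister: Bystander: loose aluminium canister with flip-top lid, 90 mm in diameter, 148 mm tall; origin at underside centre. Stands on the other side from the stand.
- flask: Bystander: loose steel bottle 64 mm in diameter, 160 mm tall, in front of the slab between the clips; origin at underside centre.
- katori: Bystander: small loose steel bowl 60 mm in diameter, 30 mm tall, on the slab; origin at underside centre.
- bowl_a: Bystander: loose blue plastic bowl 120 mm in diameter, 50 mm tall; origin at underside centre.
- bowl_b: Bystander: loose blue plastic bowl 110 mm in diameter, 50 mm tall; origin at underside centre.
- plate: Bystander: loose steel plate 200 mm in diameter, 20 mm tall; origin at underside centre.
- ladle: Bystander: loose wooden ladle about 260 mm long, lying beyond the slab.
Things that resemble listed ones, but are neither listed nor needed, are in the scene too. Leave any red look-alike of the part that bears stand_hole alone.

How it is judged:
On the way, in this order (a step that is already met when the one before it is completed fails the run):
1. the loose clip is swung square over the slab while its screw is still loose (value of joint clip below 0.1 rad and value of joint screw below 0.9 rad), for 0.2 s.
2. the screwdriver's bit is seated in the slot of the still loose screw and pressed down (z of driver_tip in the frame of slot below 0.004 m and horizontal distance between driver_tip and slot below 0.005 m and value of joint screw below 1.2 rad and contact force between driver and screw above 2 N), for 0.1 s.
3. the screw is home with the bit still seated and the clip square (z of driver_tip in the frame of slot below 0.004 m and horizontal distance between driver_tip and slot below 0.005 m and value of joint screw above 2.45 rad and value of joint clip below 0.1 rad), for 0.1 s.
At the end, for the whole second after the job is handed in: The loose screw is fully home (at least 2.45 of 2.6 rad), its clip is square (within 0.1 rad), and the screwdriver stands at rest upright (within 0.1 rad) in its stand, fully down (within 5 mm) (value of joint screw above 2.45 rad and value of joint clip below 0.1 rad and horizontal distance between driver_tip and stand_hole below 0.008 m and z of driver_tip in the frame of stand_hole below -0.055 m and angle between driver_center's own z axis and vertical below 0.1 rad and linear speed of driver below 0.02 m/s); the robot touches nothing.
It fails at once if the gripper itself presses on the screw (contact force between the fingers and screw above 1 N).
It fails at once if the screw turns while the screwdriver's bit is not seated in its slot (velocity of joint screw above 0.3 rad/s and not (z of driver_tip in the frame of slot below 0.0055 m and horizontal distance between driver_tip and slot below 0.007 m)).
It fails at once if a bystander (canister, bottle, bowl, plate or ladle) is moved more than 30 mm (distance of any of canister, flask, katori, bowl_a, bowl_b, plate, ladle from where it was at the start of the episode above 0.03 m).
It fails at once if a standing bystander is tipped (angle between any of canister, flask, katori, bowl_a, bowl_b, plate's own z axis and vertical above 0.5 rad).
It also fails if it takes over 64 s, if anything falls off the work surface, if the arm or the gripper's body presses on something with over 40 N, if the wrist force passes 120 N, or if a joint passes its speed limit or range.

## Working session

There is one attempt and no reset: what is moved stays moved. The work goes in short steps, each a Python script; the robot and the scene stay as the last script left them, time stands still between calls to the robot, and variables do not carry over. Pictures are saved under pics/ and viewed, and the job is handed in when it is done.

```bash
ls; mkdir -p pics; python3 - <<'E'
from station import env, effector, solver, viewer, workorder, search_frame, tip_of
import cv2,numpy as np
for c in ["scene","top"]:
    p,d=viewer.read_camera(c); cv2.imwrite(f"pics/{c}0.png",cv2.resize(p[:,:,::-1],(800,600),interpolation=cv2.INTER_CUBIC)); np.savez(f"{c}0.npz",p=p,d=d)
    i=viewer.camera_info(c); print(c,i)
    for n in ["clip_post","slot","block","twin","slab","driver_center","driver_tip","stand_hole","canister","flask","katori"]:
        try:
            r=tip_of(c,n); print(n,[(np.round(x["at"],3).tolist(),round(x["score"],2)) for x in r[:4]])
        except Exception as e: print(n,e)
print(env.sense())
E
```

```text
pics
scene {'intrinsics': array([[422.34017988,   0.        , 258.6110656 ],
       [  0.        , 422.34017988, 186.64840894],
       [  0.        ,   0.        ,   1.        ]]), 'dist_coeffs': array([-0.04005288,  0.        ,  0.        ,  0.        ,  0.        ]), 'eye': array([1.25335969, 0.05087015, 1.11800235]), 'rotation': array([[-0.08214285, -0.82896524,  0.5532352 ],
       [ 0.99650834, -0.0766472 ,  0.033111  ],
       [ 0.01495606,  0.55402332,  0.83236679]])}
clip_post [([0.516, 0.157, 0.05], 0.47)]
slot [([0.489, 0.112, 0.044], 0.43)]
block [([0.49, 0.112, -0.005], 0.65), ([0.783, 0.003, 0.002], 0.57)]
twin [([0.484, -0.058, -0.005], 0.79), ([0.492, -0.309, 0.003], 0.33)]
slab [([0.608, 0.028, 0.001], 0.78)]
driver_center [([0.473, 0.297, 0.107], 0.79), ([0.393, 0.034, 0.001], 0.45)]
driver_tip []
stand_hole [([0.348, 0.322, 0.069], 0.92), ([0.468, 0.301, 0.074], 0.83), ([0.391, 0.178, 0.074], 0.61), ([0.513, 0.16, 0.05], 0.36)]
canister [([0.49, -0.313, 0.003], 0.66)]
flask [([0.393, 0.033, -0.002], 0.61)]
katori [([0.58, 0.052, 0.029], 0.57), ([0.782, 0.005, 0.002]
[... 1226 characters left out ...]
39885, -0.05625316]), 'joint_velocities': array([-0.00063722, -0.00075484,  0.00111895,  0.00108854, -0.00071808,
       -0.00073935, -0.00137765]), 'tau': array([ 7.85571774e-05, -5.20425940e+01, -1.27322663e-02, -2.44050604e+01,
       -5.68083313e-02,  1.12350672e-02, -1.52141484e-05]), 'ee_pos': array([ 0.29480525, -0.57932238,  0.18489567]), 'tcp_rot': array([[-8.91226900e-01, -2.54892300e-07,  4.53557728e-01],
       [-4.53557727e-01, -4.74361769e-05, -8.91226899e-01],
       [ 2.17422115e-05, -9.99999999e-01,  4.21607885e-05]]), 'wrist_force': array([-0.40137746, -0.22963848,  0.33135246]), 'moment': array([ 0.02505556, -0.02458296,  0.02223995]), 'gripper_width': 0.09208437016189877}
```

View pics/scene0.png

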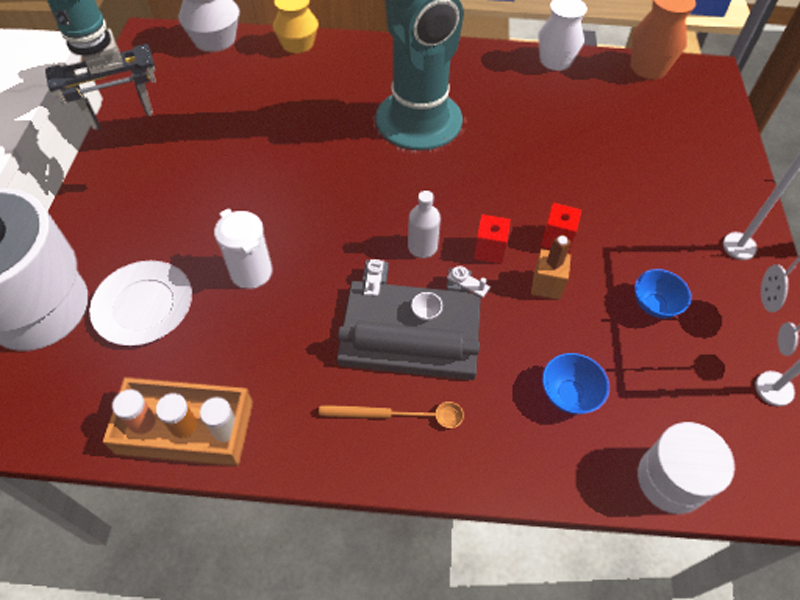

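View pics/top0.png

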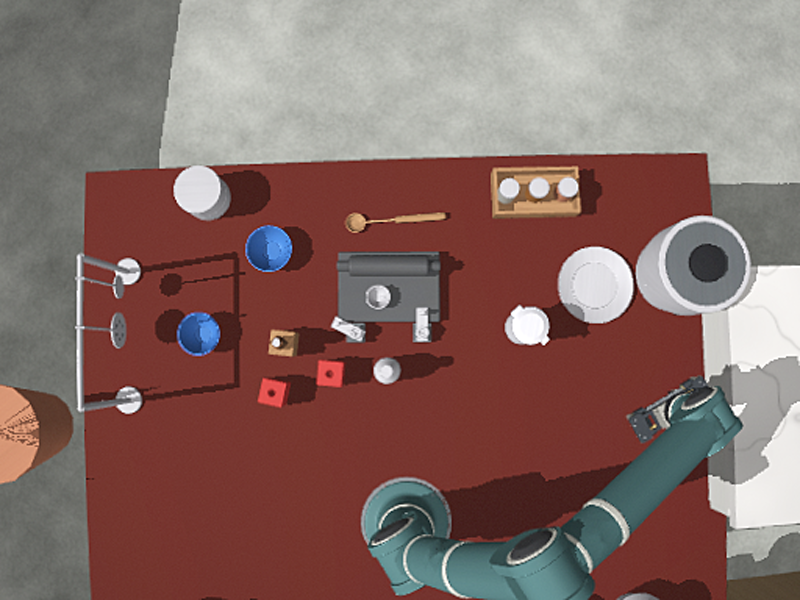

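```bash
cat > h.py <<'E'
import numpy as np,cv2
from station import env, effector, solver, viewer, workorder, search_frame, tip_of
def cam(c):
    i=viewer.camera_info(c); return i["intrinsics"],i["dist_coeffs"],i["eye"],i["rotation"]
F=np.diag([1.,-1,-1])
def proj(c,P):
    K,D,e,R=cam(c); P=np.atleast_2d(np.array(P,float))
    q=(P-e)@R@F
    return cv2.projectPoints(q,np.zeros(3),np.zeros(3),K,D)[0].reshape(-1,2)
def ray(c,uv):
    K,D,e,R=cam(c); n=cv2.undistortPoints(np.array(uv,float).reshape(-1,1,2),K,D).reshape(-1,2)
    d=np.c_[n,np.ones(len(n))]@F@R.T
    return e,d
def atz(c,uv,z):
    e,d=ray(c,uv); s=(z-e[2])/d[:,2]; return e+d*s[:,None]
def cloud(c,dep):
    h,w=dep.shape; v,u=np.mgrid[:h,:w]; e,d=ray(c,np.c_[u.ravel(),v.ravel()])
    return (e+d*dep.reshape(-1,1)).reshape(h,w,3)
def crop(c,p,P,r,name,s=16,pts=None):
    u,v=proj(c,P)[0].round().astype(int); a=p[v-r:v+r,u-r:u+r,::-1]
    a=cv2.resize(a,None,fx=s,fy=s,interpolation=cv2.INTER_CUBIC)
    if pts is not None:
        for q in proj(c,pts): cv2.circle(a,tuple(np.round((q-[u-r,v-r]+.5)*s).astype(int)),2,(0,255,0),-1)
    cv2.imwrite("pics/"+name,a); print(name,"origin",u-r,v-r,"scale",s)
    return a
E
python3 - <<'E'
from h import *
ims=[]
for c in ["scene","top"]:
    z=np.load(c+"0.npz")
    a=crop(c,z["p"],[.495,.13,.05],18,f"clip_{c}.png",11); b=crop(c,z["p"],[.47,.297,.1],18,f"drv_{c}.png",11)
    ims.append(np.vstack([a,b])[:,:396])
cv2.imwrite("pics/both.png",cv2.resize(np.hstack(ims),(600,600)))
E
```

```text
clip_scene.png origin 281 159 scale 11
drv_scene.png origin 338 147 scale 11
clip_top.png origin 205 193 scale 11
drv_top.png origin 161 200 scale 11
```

View pics/both.png

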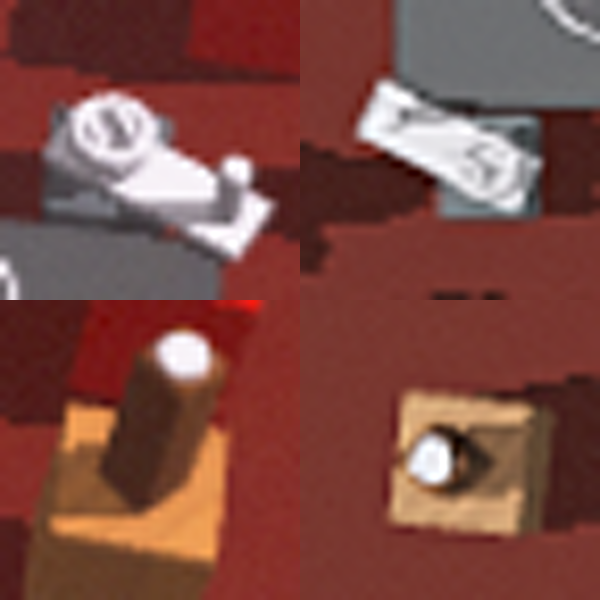

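```bash
cat > m.py <<'E'
from h import *
for c in ["scene","top"]:
    z=np.load(c+"0.npz"); C=cloud(c,z["d"])
    def sel(z0,z1,x0,x1,y0,y1): return C[(C[...,2]>z0)&(C[...,2]<z1)&(C[...,0]>x0)&(C[...,0]<x1)&(C[...,1]>y0)&(C[...,1]<y1)]
    def rect(n,P):
        if len(P)<4: print(n,len(P)); return
        (cx,cy),(w,h),a=cv2.minAreaRect((P[:,:2]*1000).astype(np.float32)); print(c,n,len(P),"c",round(cx,1),round(cy,1),"wh",round(w,1),round(h,1),"ang",round(a,1),"z",round(np.median(P[:,2])*1000,1))
    rect("slabtop",sel(.022,.038,.5,.72,-.13,.2)); rect("standtop",sel(.068,.082,.42,.52,.25,.35))
    rect("roller",sel(.05,.09,.6,.72,-.13,.2))
    rect("drv",sel(.09,.145,.42,.52,.25,.35))
    rect("drvtop",sel(.14,.16,.42,.52,.25,.35))
    rect("bar L",sel(.033,.042,.45,.56,.07,.2)); rect("head L",sel(.048,.06,.45,.51,.07,.14));rect("post L",sel(.045,.075,.5,.56,.14,.2))
    rect("head R",sel(.044,.06,.45,.51,-.09,-.02));rect("post R",sel(.05,.075,.505,.56,-.09,-.02));rect("bar R",sel(.033,.042,.45,.56,-.1,-.02))
E
python3 m.py
python3 - <<'E'
from h import *
for c in ["scene","top"]:
    r=np.array([x["at"] for n in ["driver_center"] for x in search_frame(c,n)[:3]]);print(r)
E
```

```text
scene slabtop 2935 c 597.5 33.8 wh 278.0 199.4 ang 88.8 z 31.8
scene standtop 242 c 468.2 296.3 wh 60.6 62.3 ang 81.6 z 76.6
scene roller 1496 c 641.6 24.9 wh 259.5 85.0 ang 88.1 z 78.4
scene drv 129 c 476.2 296.9 wh 18.7 35.3 ang 2.2 z 118.5
scene drvtop 76 c 469.0 295.6 wh 25.7 26.3 ang 40.0 z 150.0
scene bar L 240 c 517.7 122.4 wh 89.8 98.1 ang 69.5 z 36.5
scene head L 77 c 489.4 114.2 wh 31.1 31.3 ang 29.1 z 53.9
scene post L 25 c 515.0 158.1 wh 10.6 10.8 ang 3.3 z 65.8
scene head R 70 c 485.3 -54.1 wh 29.7 29.9 ang 44.3 z 48.8
scene post R 23 c 535.6 -56.7 wh 8.9 9.5 ang 6.6 z 66.7
scene bar R 206 c 510.1 -58.8 wh 77.9 98.6 ang 89.1 z 36.4
top slabtop 1831 c 596.6 31.6 wh 271.6 193.9 ang 88.3 z 30.1
top standtop 146 c 465.6 296.4 wh 60.9 59.9 ang 82.7 z 75.4
top roller 788 c 640.5 24.1 wh 256.1 80.2 ang 88.7 z 76.4
top drv 28 c 467.8 293.2 wh 28.2 20.1 ang 35.7 z 133.6
top drvtop 51 c 465.2 295.8 wh 27.3 24.7 ang 43.7 z 150.5
top bar L 152 c 512.4 121.7 wh 95.3 91.5 ang 87.9 z 36.2
top head L 37 c 489.0 112.4 wh 30.7 27.8 ang 43.6 z 52.2
top post L 6 c 511.0 154.5 wh 5.1 8.1 ang 38.3 z 60.6
top head R 38 c 484.8 -58.1 wh 28.3 38.4 ang 57.3 z 48.5
top post R 8 c 535.2 -57.0 wh 7.8 8.0 ang 86.3 z 63.4
top bar R 118 c 509.2 -58.9 wh 75.4 95.3 ang 88.4 z 35.9
[[0.4796 0.2963 0.1242]]
[[ 0.4651  0.2902  0.1482]
 [ 0.4934 -0.0582  0.0386]]
```

```bash
cat > slot.py <<'E'
from h import *
import sys
tag=sys.argv[1] if len(sys.argv)>1 else "0"
ctr=np.array([.4892,.1135]) ; zt=.0535; out=[]
g=np.linspace(-.024,.024,193); X,Y=np.meshgrid(g,g)
for c in ["scene","top"]:
    z=np.load(c+tag+".npz"); P=np.c_[ctr[0]+X.ravel(),ctr[1]+Y.ravel(),np.full(X.size,zt)]
    uv=proj(c,P).astype(np.float32).reshape(193,193,2)
    pr=cv2.remap(z["p"],uv[...,0],uv[...,1],cv2.INTER_CUBIC)
    dd=cv2.remap(cloud(c,z["d"])[...,2].astype(np.float32),uv[...,0],uv[...,1],cv2.INTER_NEAREST)
    dz=np.clip((dd-.03)/.03*255,0,255).astype(np.uint8)
    a=np.hstack([pr[:,:,::-1],cv2.cvtColor(dz,cv2.COLOR_GRAY2BGR)])[::-1]
    out.append(cv2.resize(a,None,fx=1.5,fy=1.5))
    G=pr.mean(2); m=(np.hypot(X,Y)<.013); w=np.clip(np.median(G[m])-G,0,None)*m
    # slot template score
    best=[]
    for ox in np.arange(-.005,.0051,.001):
      for oy in np.arange(-.005,.0051,.001):
        for t in np.deg2rad(np.arange(0,180,3)):
            u=(X-ox)*np.cos(t)+(Y-oy)*np.sin(t); v=-(X-ox)*np.sin(t)+(Y-oy)*np.cos(t)
            s=(abs(u)<.0095)&(abs(v)<.0032); r=np.hypot(X-ox,Y-oy)<.014
            best.append((G[r&~s].mean()-G[s].mean(),np.rad2deg(t),ox,oy))
    best.sort(reverse=True); print(c,[np.round(b,4).tolist() for b in best[:4]])
    near=[b for b in best if b[0]>best[0][0]*.9]; print(len(near), min(b[1] for b in near),max(b[1] for b in near))
    m=np.hypot(X,Y)<.012; print("z inside",np.unique(np.round(dd[m],4))[:12], np.median(dd[m]))
cv2.imwrite("pics/slot%s.png"%tag,np.vstack(out))
E
python3 slot.py
```

```text
scene [[72.4545, 24.0, -0.001, 0.001], [72.1421, 27.0, -0.001, 0.001], [72.1125, 24.0, 0.0, 0.001], [72.0936, 21.0, -0.001, 0.001]]
57 9.0 39.0
z inside [0.0423 0.0462 0.047  0.0483 0.0494 0.05   0.0507 0.0511 0.0513 0.0515
 0.0516 0.0517] 0.05441949
top [[42.1829, 36.0, 0.0, 0.002], [42.1669, 39.0, 0.0, 0.002], [41.9701, 33.0, 0.0, 0.002], [41.7646, 42.0, 0.0, 0.002]]
58 21.0 51.0
z inside [0.0396 0.0433 0.0436 0.0443 0.0444 0.0445 0.0447 0.0453 0.0459 0.046
 0.0469 0.0471] 0.049399916
```

View pics/slot0.png

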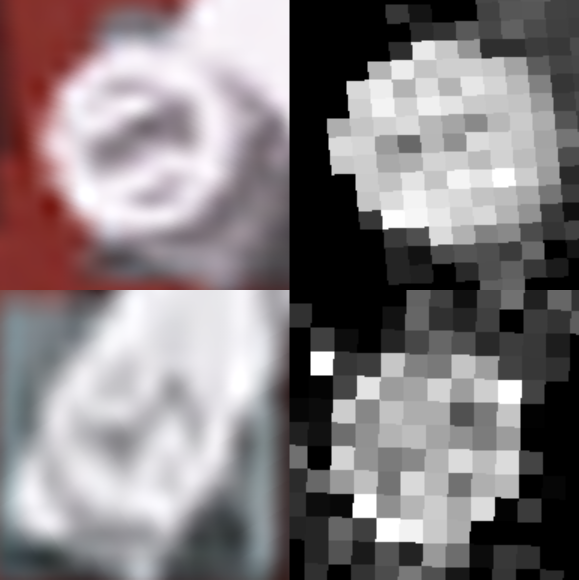

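```bash
cat >> h.py <<'E'
def Rj(th):  # tool down, jaw dir at yaw th
    c,s=np.cos(th),np.sin(th)
    return np.array([[s,0,c],[-c,0,s],[0,-1,0.]])
def st(msg=""):
    s=env.sense(); jaw=s["tcp_rot"][:,2]
    print(msg,"t",round(s["t"],2),"p",np.round(s["ee_pos"],4),"yaw",round(np.arctan2(jaw[1],jaw[0]),3),"F",np.round(s["wrist_force"],1),"M",np.round(s["moment"],2),"w",round(s["gripper_width"],4),"q7",round(s["joint_positions"][6],2)); return s
PIV=np.array([.489,.1133])
def pushpos(a,d,z,r=.055): # a post angle world, d tangential offset
    u=np.array([np.cos(a),np.sin(a)]); t=np.array([-u[1],u[0]]); return np.r_[PIV+r*u+d*t,z]
E
python3 - <<'E'
from h import *
for a in [1.047,.5,0,-.03]:
    for k in [0,np.pi]:
        q=solver.inverse_kinematics(pushpos(a,.016,.046),Rj(a+k)); print(a,k,None if q is None else np.round(q,2))
for y in np.arange(-180,181,30):
    q=solver.inverse_kinematics([.467,.296,.093],Rj(np.deg2rad(y))); q2=solver.inverse_kinematics([.489,.1133,.12],Rj(np.deg2rad(y)));print(y,None if q is None else np.round(q,2),None if q2 is None else np.round(q2,2))
E
```

```text
1.047 0 [ 0.18  0.59 -0.73  1.96  0.55  0.79  0.19]
1.047 3.141592653589793 [-0.13  0.49 -0.32  1.98  0.23  0.71 -2.68]
0.5 0 [ 0.16  0.59 -0.65  1.91  0.49  0.8  -0.26]
0.5 3.141592653589793 [-1.14  0.78  1.11  2.   -0.88  0.96 -2.2 ]
0 0 [ 0.15  0.58 -0.57  1.9   0.44  0.79 -0.66]
0 3.141592653589793 [ 0.59  1.03 -1.33  1.88  1.1   1.22  2.  ]
-0.03 0 [ 0.15  0.58 -0.57  1.9   0.43  0.78 -0.68]
-0.03 3.141592653589793 [ 0.59  1.03 -1.33  1.88  1.1   1.22  1.98]
-180 [ 0.27  0.91 -1.33  1.87  0.96  1.2   1.74] [ 0.67  0.74 -1.32  1.96  0.82  1.12  2.14]
-150 [ 0.27  0.91 -1.33  1.87  0.96  1.2   2.27] [-1.17  0.51  1.13  2.07 -0.58  0.93 -2.34]
-120 [-1.14  0.48  0.66  1.95 -0.39  0.84 -2.36] [ 0.05  0.34 -0.4   2.    0.18  0.84 -2.55]
-90 [-0.03  0.56 -0.77  1.88  0.49  0.9  -2.61] [ 0.16  0.37 -0.55  1.99  0.25  0.85 -2.09]
-60 [-0.03  0.56 -0.77  1.88  0.49  0.9  -2.09] [ 0.21  0.38 -0.61  1.99  0.28  0.86 -1.6 ]
-30 [ 0.09  0.64 -0.96  1.87  0.64  0.97 -1.68] [ 0.26  0.39 -0.67  1.98  0.32  0.87 -1.1 ]
0 [ 0.21  0.78 -1.18  1.87  0.83  1.09 -1.3 ] [ 0.29  0.4  -0.7   1.98  0.34  0.87 -0.6 ]
30 [ 0.21  0.78 -1.17  1.87  0.82  1.08 -0.77] [ 0.34  0.42 -0.76  1.98  0.38  0.88 -0.11]
60 [ 0.2   0.76 -1.15  1.87  0.81  1.07 -0.24] [ 0.38  0.44 -0.83  1.98  0.42  0.9   0.38]
90 [ 0.18  0.73 -1.11  1.87  0.76  1.04  0.32] [ 0.47  0.49 -0.95  1.97  0.5   0.93  0.84]
120 [ 0.05  0.61 -0.89  1.88  0.58  0.94  0.98] [ 0.67  0.74 -1.32  1.96  0.82  1.12  1.09]
150 [ 0.27  0.91 -1.33  1.87  0.96  1.2   1.22] [ 0.67  0.74 -1.32  1.96  0.82  1.12  1.62]
180 [ 0.27  0.91 -1.33  1.87  0.96  1.2   1.74] [ 0.67  0.74 -1.32  1.96  0.82  1.12  2.14]
```

```bash
python3 - <<'E'
from h import *
effector.grasp(20); st("shut")
a=1.05
p=pushpos(a,.032,.16); p[2]=.26
env.reach(p,Rj(a)); st("above")
env.movel(pushpos(a,.032,.046),rate=.2); st("down")
env.movel(pushpos(a,.018,.046),rate=.1); st("near")
for a in [.9,.7,.5,.3,.15,.05]:
    env.movel(pushpos(a,.016,.046),Rj(a),rate=.1); s=st(str(a))
    if np.linalg.norm(s["wrist_force"][:2])>15: break
E
```

```text
shut t 2.65 p [ 0.2948 -0.5793  0.1849] yaw -1.1 F [ 0.3  0.3 -0.1] M [-0.01  0.01  0.03] w 0.0006 q7 -0.06
above t 5.42 p [0.4891 0.1759 0.2598] yaw 1.048 F [-0.2  0.4  0.2] M [-0.01 -0.15 -0.  ] w 0.0005 q7 0.37
down t 6.63 p [0.4894 0.1774 0.047 ] yaw 1.05 F [ 1.4  0.4 -0.2] M [ 0.03 -0.18  0.01] w 0.0006 q7 0.13
near t 6.92 p [0.5018 0.1695 0.0466] yaw 1.048 F [ 0.1 -0.3  0.1] M [ 0.04 -0.13  0.  ] w 0.0005 q7 0.15
0.9 t 7.22 p [0.5106 0.1664 0.0462] yaw 0.903 F [ 0.  -0.8  0.3] M [ 0.05 -0.13 -0.02] w 0.0006 q7 0.05
0.7 t 7.58 p [0.5202 0.1613 0.046 ] yaw 0.705 F [-0.1  0.5 -0.7] M [-0.01 -0.1  -0.04] w 0.0005 q7 -0.11
0.5 t 7.92 p [0.529 0.154 0.046] yaw 0.505 F [-0.4 -0.   0.6] M [-0.08 -0.14 -0.01] w 0.0002 q7 -0.25
0.3 t 8.28 p [0.5362 0.1453 0.0459] yaw 0.306 F [ 0.1 -0.   0.1] M [-0.06 -0.06  0.03] w 0.0003 q7 -0.4
0.15 t 8.57 p [0.5405 0.1378 0.046 ] yaw 0.156 F [-0.1  0.2 -0.5] M [-0.04 -0.11 -0.01] w 0.0002 q7 -0.51
0.05 t 8.82 p [0.5429 0.1323 0.046 ] yaw 0.055 F [-0.3  0.1  0.4] M [-0.   -0.06  0.04] w 0.0003 q7 -0.59
```

```bash
python3 - <<'E'
from h import *
for c in ["scene","top"]:
    p,d=viewer.read_camera(c); np.savez(c+"1.npz",p=p,d=d)
    crop(c,p,[.51,.12,.05],28,f"c1_{c}.png",10)
E
```

```text
c1_scene.png origin 268 152 scale 10
c1_top.png origin 197 179 scale 10
```

View pics/c1_scene.png

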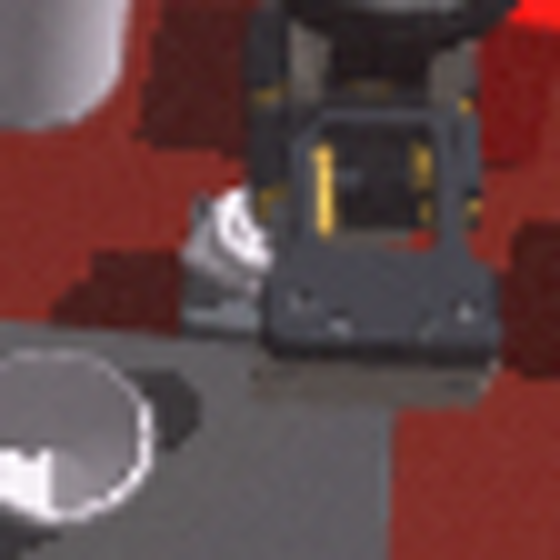

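```bash
python3 - <<'E'
from h import *
for a,d in [(-.025,.016),(-.025,.013),(-.025,.010),(-.025,.007),(-.025,.004)]:
    env.movel(pushpos(a,d,.046),Rj(a),rate=.06); env.pause(.15); s=st(str((a,d)))
    if np.linalg.norm(s["wrist_force"][:2])>6: break
E
```

```text
(-0.025, 0.016) t 9.32 p [0.5442 0.1282 0.046 ] yaw -0.023 F [-0.7  0.6 -0.1] M [-0.01 -0.11  0.03] w 0.0003 q7 -0.65
(-0.025, 0.013) t 9.72 p [0.5443 0.1249 0.046 ] yaw -0.025 F [0.3 0.  0.3] M [-0.   -0.06  0.  ] w 0.0003 q7 -0.64
(-0.025, 0.01) t 10.12 p [0.5442 0.1219 0.046 ] yaw -0.025 F [ 0.3  0.7 -0. ] M [-0.04 -0.08  0.  ] w 0.0002 q7 -0.64
(-0.025, 0.007) t 10.53 p [0.5442 0.1189 0.046 ] yaw -0.025 F [0.7 0.  0.3] M [-0.03 -0.06  0.06] w 0.0009 q7 -0.63
(-0.025, 0.004) t 10.93 p [0.5441 0.1159 0.046 ] yaw -0.025 F [ 0.7 -1.  -0. ] M [-0.04 -0.07  0.04] w 0.0006 q7 -0.63
```

```bash
python3 - <<'E'
from h import *
p,d=viewer.read_camera("scene"); crop("scene",p,[.51,.12,.08],34,"c2a.png",10)
env.movel([.5441,.16,.15],rate=.25); 
env.movel([.50,.20,.30],rate=.35); st()
for c in ["scene","top"]:
    p,d=viewer.read_camera(c); np.savez(c+"2.npz",p=p,d=d)
    crop(c,p,[.51,.12,.05],28,f"c2_{c}.png",10)
    print(tip_of(c,"clip_post"))
E
```

```text
c2a.png origin 263 141 scale 10
 t 12.18 p [0.4996 0.1987 0.2987] yaw -0.026 F [-0.4 -0.4 -0.5] M [-0.09 -0.05 -0.04] w 0.0002 q7 -0.61
c2_scene.png origin 268 152 scale 10
[{'at': [0.5122, 0.1548, 0.0471], 'score': 0.52}]
c2_top.png origin 197 179 scale 10
[{'at': [0.517, 0.1605, 0.0514], 'score': 0.55}]
```

View pics/c2_scene.png

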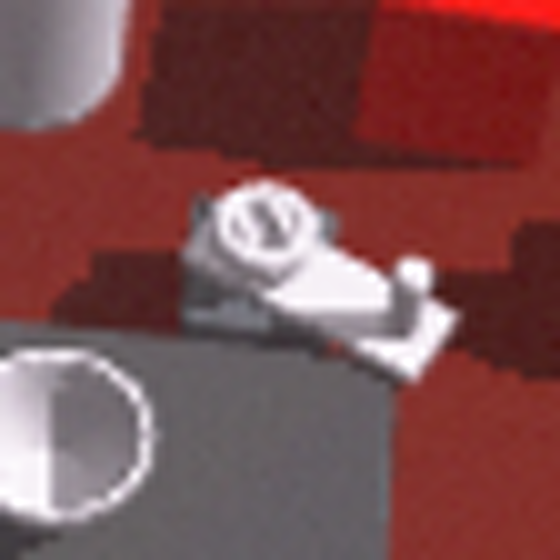

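View pics/c2a.png

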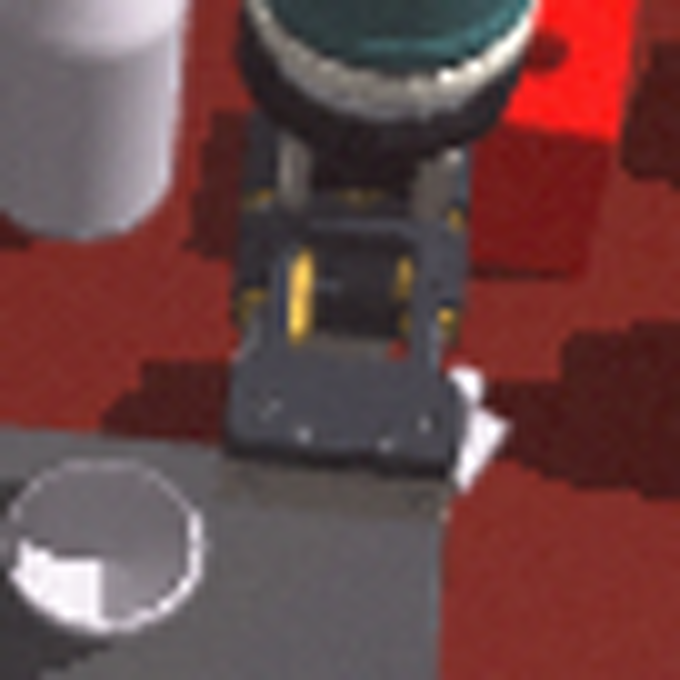

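```bash
sed -i 's/"0.npz"/T+".npz"/; s/^from h import \*/from h import *\nimport sys\nT=sys.argv[1]/' m.py; python3 m.py 2 | egrep "post L|head L"; python3 - <<'E'
from h import *
for c in ["scene","top"]:
    z=np.load(c+"1.npz"); C=cloud(c,z["d"])
    m=(abs(C[...,0]-.543)<.1)&(abs(C[...,1]-.132)<.06)
    P=C[m]
    for z0 in np.arange(.03,.24,.015):
        Q=P[(P[:,2]>z0)&(P[:,2]<z0+.015)]
        if len(Q): print(c,round(z0,3),len(Q),Q.min(0).round(3),Q.max(0).round(3))
E
```

```text
scene head L 73 c 491.1 113.5 wh 29.7 31.0 ang 54.0 z 53.9
scene post L 28 c 515.4 156.4 wh 10.7 9.7 ang 44.7 z 62.5
top head L 37 c 487.7 111.1 wh 27.7 27.6 ang 89.2 z 52.7
top post L 9 c 510.2 160.1 wh 7.6 17.3 ang 2.0 z 57.4
scene 0.03 556 [0.467 0.072 0.03 ] [0.627 0.156 0.044]
scene 0.045 58 [0.478 0.072 0.045] [0.595 0.114 0.06 ]
scene 0.06 13 [0.556 0.073 0.06 ] [0.637 0.12  0.074]
scene 0.075 19 [0.636 0.074 0.075] [0.643 0.123 0.083]
scene 0.135 6 [0.557 0.128 0.142] [0.561 0.142 0.147]
scene 0.15 3 [0.568 0.13  0.161] [0.569 0.143 0.164]
scene 0.165 106 [0.46  0.097 0.165] [0.632 0.167 0.18 ]
scene 0.18 205 [0.459 0.096 0.18 ] [0.636 0.163 0.195]
scene 0.195 388 [0.449 0.097 0.195] [0.639 0.167 0.21 ]
scene 0.21 138 [0.46  0.097 0.21 ] [0.636 0.165 0.224]
scene 0.225 17 [0.552 0.114 0.225] [0.559 0.155 0.238]
top 0.03 69 [0.537 0.072 0.03 ] [0.63  0.115 0.042]
top 0.045 15 [0.556 0.072 0.046] [0.631 0.101 0.06 ]
top 0.06 24 [0.563 0.073 0.061] [0.641 0.109 0.075]
top 0.075 19 [0.632 0.072 0.075] [0.641 0.112 0.088]
top 0.165 1 [0.604 0.109 0.179] [0.604 0.109 0.179]
top 0.18 3 [0.6   0.104 0.182] [0.624 0.109 0.193]
top 0.195 110 [0.446 0.104 0.197] [0.634 0.165 0.21 ]
top 0.21 20 [0.454 0.107 0.21 ] [0.631 0.165 0.214]
```

View pics/c1_top.png

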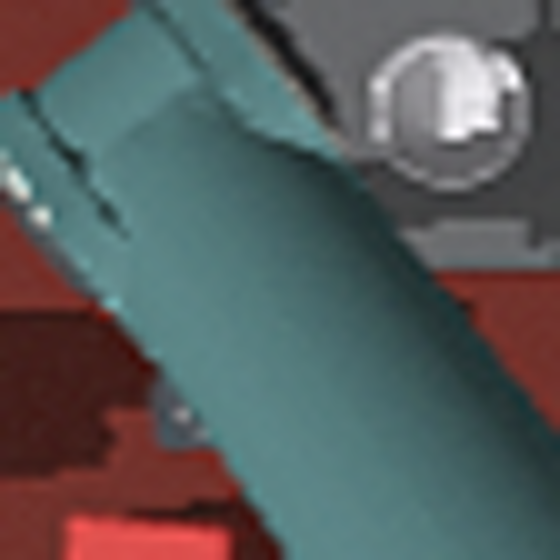

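```bash
python3 - <<'E'
from h import *
z=np.load("scene2.npz"); s=env.sense(); e=s["ee_pos"]
R=s["tcp_rot"]
pts=[e, e-R[:,1]*.019, e-R[:,1]*.088,e+R[:,2]*.02,e-R[:,2]*.02]
print(proj("scene",pts))
crop("scene",z["p"],e,38,"g2.png",10,pts)
z=np.load("top2.npz");crop("top",z["p"],e,38,"g2t.png",10,pts)
E
```

```text
[[334.4200259  125.38979448]
 [335.63624112 120.41595002]
 [340.35695383 101.08164855]
 [334.35635574 131.20610858]
 [334.48127966 119.69170898]]
g2.png origin 296 87 scale 10
g2t.png origin 159 170 scale 10
```

View pics/g2.png

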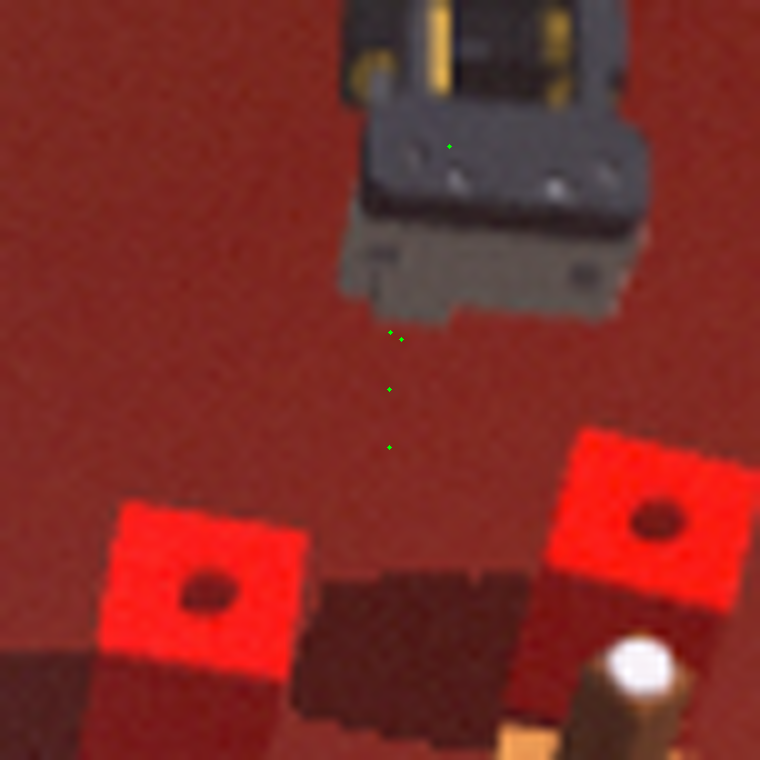

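```bash
python3 - <<'E'
from h import *
z=np.load("scene2.npz"); C=cloud("scene",z["d"])
for v in range(110,124):
    print(v,[tuple((C[v,u]*1000).astype(int)) for u in (330,334,338,342,348)])
z=np.load("scene0.npz"); C=cloud("scene",z["d"]); e=np.array([.2948,-.5793,.1849]); u,v=proj("scene",e)[0]; print("tcp px",u,v)
R=np.array([[-.891,0,.4536],[-.4536,0,-.891],[0,-1,0]])
pts=[e,e+R[:,2]*.046,e-R[:,2]*.046,e+R[:,2]*.046-R[:,1]*.03,e-R[:,2]*.046-R[:,1]*.03, e-R[:,1]*.088]
crop("scene",z["p"],e+[0,0,.02],37,"g0.png",10,pts)
m=C.reshape(-1,3); m=m[(np.linalg.norm(m[:,:2]-e[:2],axis=1)<.12)&(m[:,2]>.05)&(m[:,2]<.4)]
print(len(m),np.sort(m[:,2])[:60:3].round(3))
E
```

```text
110 [(np.int64(579), np.int64(165), np.int64(433)), (np.int64(587), np.int64(172), np.int64(442)), (np.int64(589), np.int64(180), np.int64(445)), (np.int64(589), np.int64(189), np.int64(446)), (np.int64(589), np.int64(202), np.int64(448))]
111 [(np.int64(582), np.int64(165), np.int64(434)), (np.int64(585), np.int64(173), np.int64(437)), (np.int64(590), np.int64(181), np.int64(443)), (np.int64(589), np.int64(189), np.int64(443)), (np.int64(589), np.int64(202), np.int64(444))]
112 [(np.int64(583), np.int64(165), np.int64(431)), (np.int64(583), np.int64(174), np.int64(432)), (np.int64(581), np.int64(183), np.int64(431)), (np.int64(585), np.int64(191), np.int64(436)), (np.int64(591), np.int64(203), np.int64(443))]
113 [(np.int64(583), np.int64(165), np.int64(428)), (np.int64(580), np.int64(175), np.int64(426)), (np.int64(582), np.int64(183), np.int64(429)), (np.int64(584), np.int64(191), np.int64(432)), (np.int64(586), np.int64(204), np.int64(435))]
114 [(np.int64(585), np.int64(166), np.int64(427)), (np.int64(583), np.int64(175), np.int64(425)), (np.int64(582), np.int64(184), np.int64(4
[... 1703 characters left out ...]
64(203), np.int64(300), np.int64(3))]
122 [(np.int64(213), np.int64(236), np.int64(2)), (np.int64(213), np.int64(250), np.int64(3)), (np.int64(209), np.int64(265), np.int64(1)), (np.int64(211), np.int64(278), np.int64(4)), (np.int64(210), np.int64(299), np.int64(5))]
123 [(np.int64(1253), np.int64(50), np.int64(1118)), (np.int64(215), np.int64(250), np.int64(0)), (np.int64(218), np.int64(264), np.int64(6)), (np.int64(212), np.int64(279), np.int64(0)), (np.int64(208), np.int64(301), np.int64(-1))]
tcp px 81.20618427707336 83.97256945804074
g0.png origin 42 42 scale 10
1750 [0.214 0.218 0.22  0.221 0.222 0.224 0.225 0.225 0.226 0.228 0.23  0.23
 0.233 0.233 0.235 0.235 0.237 0.238 0.24  0.241]
```

View pics/g0.png

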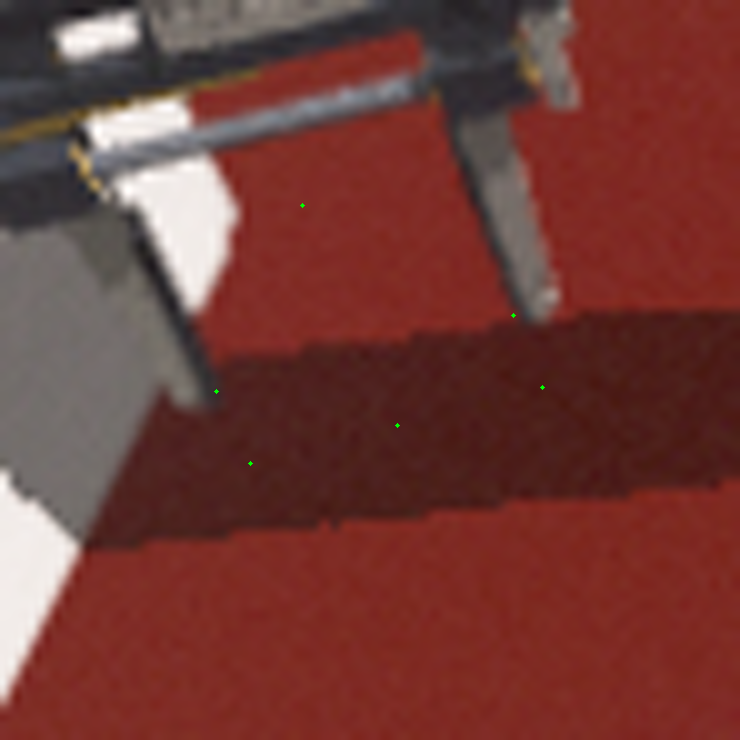

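View pics/g2t.png

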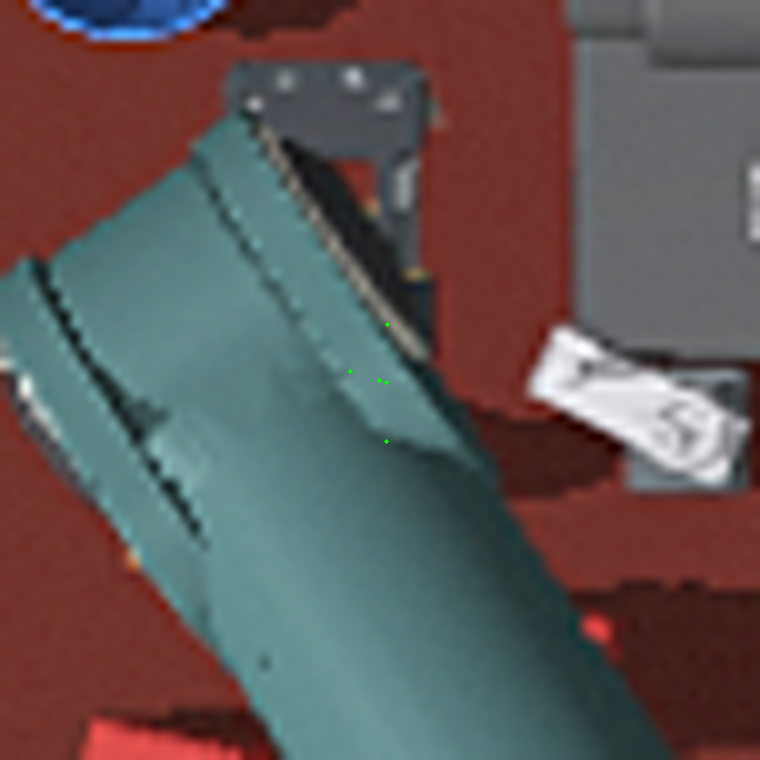

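The first push passed over the post. Laid over the picture, the fingertips end about 30 mm above the TCP I computed (crop pixels (200,400) and (540,315)), so I'll repeat the push lower and check with force.

```bash
python3 - <<'E'
from h import *
a=1.05; Z=.012
p=pushpos(a,.032,.12)
env.movel(p,Rj(a),rate=.3); 
env.movel(pushpos(a,.032,Z),rate=.15); st("down")
env.movel(pushpos(a,.018,Z),rate=.1); st("near")
prev=0
for a,d in [(.9,.016),(.7,.016),(.5,.016),(.3,.016),(.15,.016),(.05,.016),(-.025,.016),(-.025,.0135),(-.025,.011)]:
    env.movel(pushpos(a,d,Z),Rj(a),rate=.1); s=st(str((a,d)))
    if np.linalg.norm(s["wrist_force"][:2])>7 : break
p,d=viewer.read_camera("scene"); crop("scene",p,[.51,.12,.08],34,"c3a.png",10)
E
```

```text
down t 14.47 p [0.4892 0.1775 0.0128] yaw 1.05 F [-0.6  0.4 -0.1] M [-0.   -0.14 -0.03] w 0.0008 q7 0.14
near t 14.77 p [0.5019 0.1695 0.0126] yaw 1.048 F [ 0.5 -0.1 -0.7] M [ 0.02 -0.14 -0.  ] w 0.0002 q7 0.16
(0.9, 0.016) t 15.07 p [0.5106 0.1663 0.0122] yaw 0.903 F [ 0.4  0.2 -0.2] M [-0.01 -0.13 -0.06] w 0.0007 q7 0.06
(0.7, 0.016) t 15.42 p [0.5203 0.1611 0.012 ] yaw 0.705 F [-0.4 -0.3 -0.2] M [ 0.   -0.1   0.05] w 0.0007 q7 -0.09
(0.5, 0.016) t 15.77 p [0.5292 0.1539 0.012 ] yaw 0.505 F [ 0.1 -0.2  0.7] M [-0.01 -0.12 -0.03] w 0.0005 q7 -0.23
(0.3, 0.016) t 16.12 p [0.5365 0.1451 0.012 ] yaw 0.305 F [-0.8 -0.1 -0.4] M [ 0.08 -0.1  -0.03] w 0.0003 q7 -0.38
(0.15, 0.016) t 16.42 p [0.5408 0.1376 0.012 ] yaw 0.156 F [ 0.  -0.1 -0.8] M [ 0.02 -0.08  0.04] w 0.0006 q7 -0.48
(0.05, 0.016) t 16.67 p [0.543  0.1321 0.012 ] yaw 0.055 F [ 0.  -0.6 -0.5] M [-0.07 -0.14 -0.01] w 0.0006 q7 -0.56
(-0.025, 0.016) t 16.92 p [0.5439 0.1294 0.012 ] yaw -0.02 F [-1.3  4.   0.5] M [ 0.8   0.18 -0.05] w 0.0005 q7 -0.61
(-0.025, 0.0135) t 17.17 p [0.544  0.1293 0.0121] yaw -0.02 F [-1.   7.9 -2.1] M [ 1.86  0.18 -0.09] w 0.0005 q7 -0.61
c3a.png origin 263 141 scale 10
```

View pics/c3a.png

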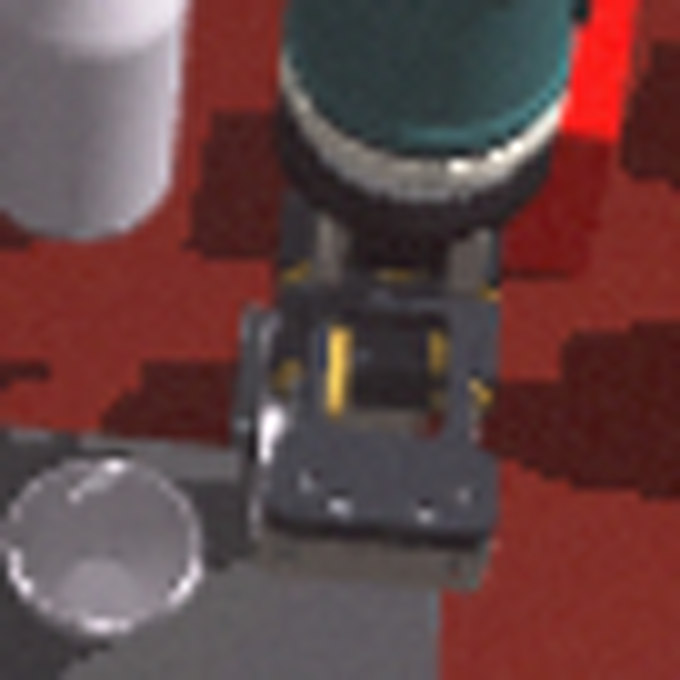

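```bash
python3 - <<'E'
from h import *
s=env.sense(); p=s["ee_pos"]
env.movel(p+[0,.02,.0],rate=.15)
env.movel([.50,.2,.17],rate=.3)
th=np.deg2rad(42)
q0=env.sense()["joint_positions"]; print(q0.round(2))
for y in [42,132,-48,-138]:
    q=solver.inverse_kinematics([.467,.296,.20],Rj(np.deg2rad(y))); print(y,None if q is None else q.round(2))
effector.release()
env.reach([.467,.296,.20],Rj(th)); st("above")
for c in ["scene","top"]:
    p,d=viewer.read_camera(c); np.savez(c+"4.npz",p=p,d=d)
    crop(c,p,[.49,.17,.05],36,f"c4_{c}.png",8)
    print(tip_of(c,"clip_post"))
E
python3 m.py 4 | egrep "L|R"
```

```text
[-0.02  0.35 -0.51  1.87  0.21  0.98 -0.65]
42 [-0.07  0.38 -0.7   1.79  0.28  1.07 -0.13]
132 [ 0.15  0.49 -1.01  1.78  0.46  1.13  1.28]
-48 [-0.3   0.32 -0.39  1.81  0.14  1.04 -1.59]
-138 [-1.58  0.62  1.36  1.88 -0.66  1.2  -2.4 ]
above t 20.18 p [0.4671 0.2957 0.1998] yaw 0.732 F [-0.2 -1.1 -0.1] M [-0.07 -0.12  0.  ] w 0.0918 q7 -0.13
c4_scene.png origin 276 140 scale 8
[{'at': [0.5395, 0.1141, 0.0481], 'score': 0.7}]
c4_top.png origin 177 176 scale 8
[{'at': [0.5427, 0.1173, 0.0551], 'score': 0.44}]
scene bar L 195 c 512.9 114.0 wh 87.3 93.6 ang 88.5 z 35.8
scene head L 72 c 491.0 114.1 wh 29.5 31.4 ang 61.8 z 54.4
post L 0
scene head R 69 c 488.1 -55.8 wh 34.3 28.2 ang 7.5 z 49.5
scene post R 25 c 536.1 -56.6 wh 12.0 9.4 ang 3.0 z 65.7
scene bar R 206 c 509.9 -60.5 wh 99.3 79.0 ang 0.1 z 36.2
top bar L 124 c 511.3 111.3 wh 90.2 78.5 ang 2.2 z 36.1
top head L 39 c 487.8 111.2 wh 27.8 27.8 ang 88.3 z 53.5
post L 0
top head R 36 c 483.9 -56.8 wh 30.5 28.0 ang 43.8 z 48.2
top post R 8 c 535.0 -56.9 wh 7.9 8.4 ang 88.3 z 66.2
top bar R 145 c 511.2 -58.9 wh 75.4 99.4 ang 88.3 z 36.5
```

View pics/c4_scene.png

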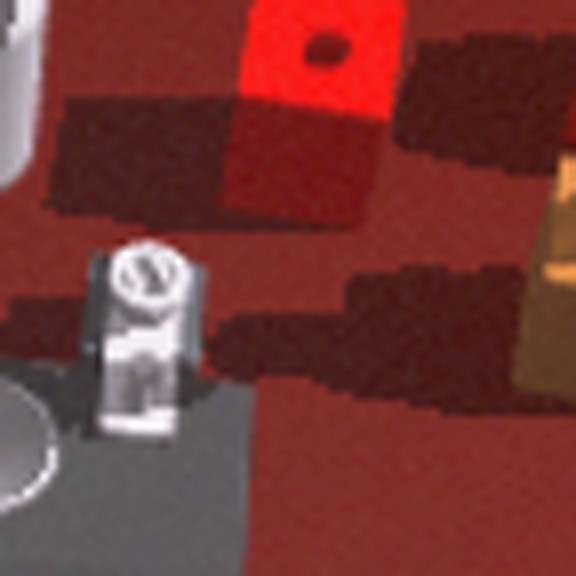

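The clip is now square: head at crop pixel (148,275), bar straight down to (138,420), and the post measured at (0.540, 0.114). Next I'll grasp the driver.

```bash
python3 slot.py 4; python3 - <<'E'
from h import *
env.movel([.467,.296,.060],rate=.15); st("down")
effector.grasp(40); st("grip"); 
env.movel([.467,.296,.21],rate=.2); st("up")
for c in ["scene","top"]:
    p,d=viewer.read_camera(c); np.savez(c+"5.npz",p=p,d=d)
    crop(c,p,[.467,.296,.20],36,f"c5_{c}.png",10)
    for n in ["driver_tip","driver_center"]: print(n,tip_of(c,n)[:2])
E
```

```text
scene [[74.3688, 24.0, -0.001, 0.001], [74.0341, 21.0, -0.001, 0.001], [74.0199, 27.0, -0.001, 0.001], [73.9246, 24.0, 0.0, 0.001]]
54 9.0 39.0
z inside [0.0447 0.0463 0.0466 0.0479 0.0481 0.0482 0.0485 0.0496 0.05   0.0518
 0.052  0.0524] 0.054046314
top [[39.7423, 36.0, 0.0, 0.002], [39.6994, 33.0, 0.0, 0.002], [39.5587, 39.0, 0.0, 0.002], [39.2907, 30.0, 0.0, 0.002]]
59 21.0 48.00000000000001
z inside [0.0372 0.0387 0.0421 0.0425 0.0432 0.0434 0.0443 0.0458 0.0473 0.0475
 0.0481 0.0483] 0.052306365
down t 21.47 p [0.4676 0.2965 0.0608] yaw 0.733 F [0.4 0.4 1. ] M [ 0.03 -0.13 -0.04] w 0.0919 q7 -0.26
grip t 22.48 p [0.4671 0.2962 0.06  ] yaw 0.733 F [ 0.2  0.5 -0.3] M [ 0.15 -0.24  0.03] w 0.0257 q7 -0.26
up t 23.38 p [0.4663 0.2952 0.2088] yaw 0.733 F [ 1.1  0.1 -1.7] M [ 0.04 -0.15 -0.04] w 0.0257 q7 -0.13
c5_scene.png origin 327 107 scale 10
driver_tip [{'at': [0.4661, 0.2922, 0.1668], 'score': 0.8}]
driver_center [{'at': [0.468, 0.2938, 0.2585], 'score': 0.69}, {'at': [0.5419, 0.1128, 0.0493], 'score': 0.68}]
c5_top.png origin 138 182 scale 10
driver_tip []
driver_center [{'at': [0.4918, 0.1167, 0.0474], 'score': 0.3}]
```

View pics/c5_scene.png

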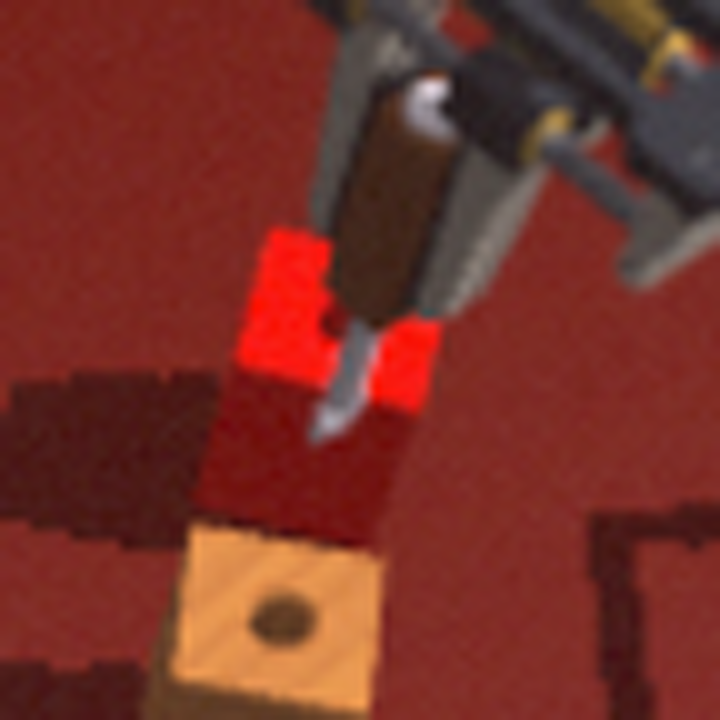

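```bash
python3 - <<'E'
from h import *
z=np.load("scene5.npz"); p=z["p"]
t=np.array([.4665,.2955,.164]); 
for th in (.733,.733+np.pi/2):
    d=np.array([np.cos(th),np.sin(th),0])*.008; q=proj("scene",[t-d,t+d,t-d+[0,0,.014],t+d+[0,0,.014]]); print(th,q.round(1).tolist())
u,v=proj("scene",t)[0].astype(int); a=p[v-12:v+8,u-10:u+10,::-1]; a=cv2.resize(a,None,fx=28,fy=28,interpolation=cv2.INTER_CUBIC)
b=a.copy()
for i,th in enumerate((.733,.733+np.pi/2)):
    d=np.array([np.cos(th),np.sin(th),0])*.008; q=proj("scene",[t-d,t+d,t+d+[0,0,.014],t-d+[0,0,.014]])
    cv2.polylines(b,[np.round((q-[u-10,v-12]+.5)*28).astype(int)],True,[(0,255,0),(255,255,0)][i],1)
cv2.imwrite("pics/blade5.png",b)
E
```

```text
0.733 [[358.1, 148.7], [362.0, 152.2], [359.1, 145.6], [363.1, 149.1]]
2.3037963267948967 [[358.1, 151.7], [362.0, 149.2], [359.1, 148.7], [363.1, 146.1]]
```

View pics/blade5.png

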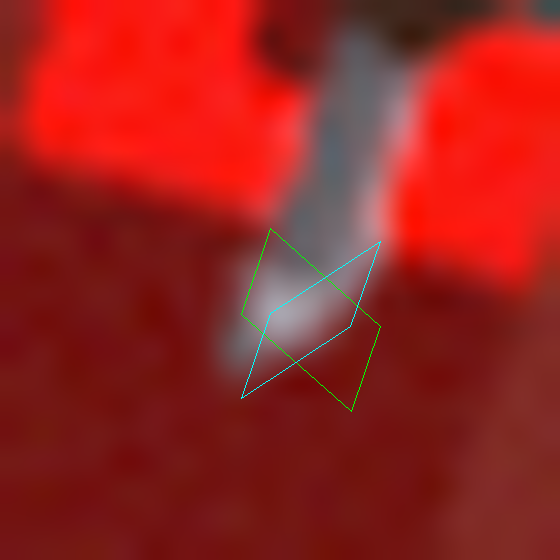

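```bash
python3 - <<'E'
from h import *
th=np.deg2rad(117.5)
print(solver.inverse_kinematics([.489,.113,.15],Rj(th)))
env.reach([.489,.113,.15],Rj(th)); st("over")
env.movel([.489,.113,.110],rate=.15); st("low")
env.pause(.2)
p,d=viewer.read_camera("scene"); np.savez("scene6.npz",p=p,d=d); s=st()
P=s["ee_pos"]+[0,0,-.045]
print(proj("scene",[P]), tip_of("scene","driver_tip")[:2])
crop("scene",p,P,14,"c6.png",24)
p,d=viewer.read_camera("top"); crop("top",p,P,20,"c6t.png",24)
E
```

```text
[ 0.45338549  0.4236674  -0.91315365  1.94973855  0.40739993  0.96344641
  1.39476794]
over t 25.03 p [0.4891 0.1135 0.1502] yaw 2.051 F [ 0.4  0.3 -1.1] M [ 0.12 -0.09  0.03] w 0.0259 q7 1.39
low t 25.45 p [0.4888 0.1137 0.11  ] yaw 2.052 F [ 0.3  0.4 -1.5] M [ 0.15 -0.17 -0.01] w 0.0258 q7 1.34
 t 25.7 p [0.4896 0.1132 0.1109] yaw 2.051 F [-0.3 -0.4 -1. ] M [ 0.09 -0.11 -0.01] w 0.0258 q7 1.34
[[294.15793715 171.85660827]] [{'at': [0.4923, 0.1158, 0.0677], 'score': 0.68}]
c6.png origin 280 158 scale 24
c6t.png origin 207 192 scale 24
```

View pics/c6.png

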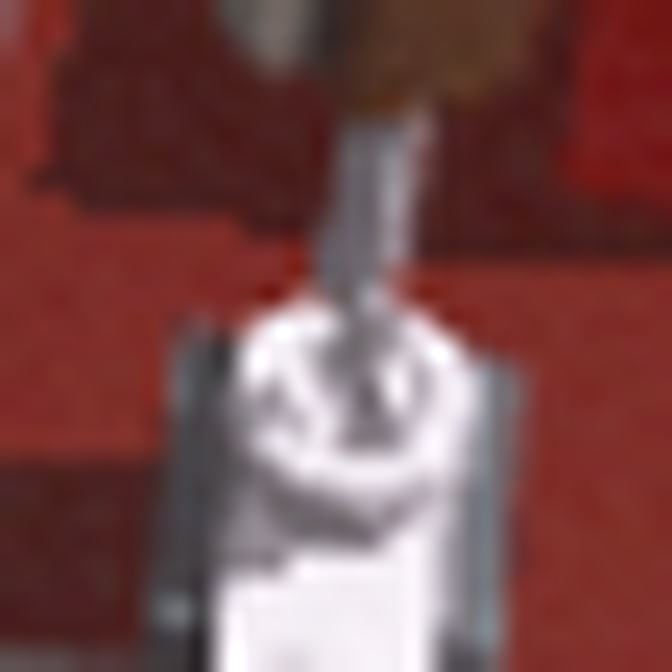

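```bash
python3 - <<'E'
from h import *
print("tip",atz("scene",[[293.83,171.86]],.0659), "head",atz("scene",[[294.29,173.75]],.0535))
z=np.load("scene6.npz"); p=z["p"].astype(float)
# head ellipse from pre-image: fit bright ring via threshold
z4=np.load("scene4.npz")["p"]
for nm,q in(("4",z4),("6",z["p"])):
    g=cv2.cvtColor(q,cv2.COLOR_RGB2GRAY)[155:185,280:312]
    print(nm); print("\n".join(" ".join("%3d"%x for x in r) for r in g[4:24,4:26]))
E
```

```text
tip [[0.48976746 0.11221736 0.0659    ]] head [[0.48784086 0.11462022 0.0535    ]]
4
 45  45  44  44  44  44  43  45  44  49  42  44  45  38  43  45  44  43  41  42  50  53
 46  44  46  42  44  45  48  41  42  47  45  47  45  48  44  48  43  41  42  45  53  57
 42  50  41  45  42  43  46  46  44  46  45  42  43  44  43  44  45  44  42  42  54  51
 43  47  44  46  46  43  43  45  46  47  42  44  44  47  47  47  44  44  43  44  52  53
 42  47  47  45  47  45  42  43  45  46  42  47  41  44  40  42  41  44  42  47  48  51
 44  46  45  42  44  45  47  43  46  43  47  45  44  48  45  41  45  45  44  47  55  56
 46  42  45  45  41  45  43  45  45  44  43  44  43  44  45  45  43  44  44  46  55  53
 45  41  45  47  45  44  44  45  43  41  46  44  42  44  41  44  44  43  43  45  48  46
 65  67  64  67  61  66  48  45  42  41  45  44  46  42  44  49  47  43  43  42  44  45
 67  69  69  70  68  68  66  66  64  65  47  44  43  45  46  47  44  45  45  44  44  45
 70  70  68  67  67  65  67  67  68  68  68  62  65  65  65  67  65  64  66  64  64  67
 69  71  70  70  65  68  67  70 141 154 198 161
[... 1806 characters left out ...]
  68  70  69  87  76 143 229 237 225 129 126 161 203  99  67  70  69  67  73  67  67
 70  69  71  84  76  71 219 243 222 160 110 126 172 224 243 115  76  72  69  71  70  70
 71  71  71  94  73  85 233 222 236 157 120 143 231 182 236 196 121  95  76  69  69  69
 68  69  71  98  73 107 166 155 236 201 147 108 236 182 234 224 130 108  74  70  66  70
 70  72  62  77  69  99 143 177 189 233 158 118 164 207 237 200 127 100  73  71  71  73
 71  72  65  70  71  86 153 227 221 227 154 139 162 234 241 173 122  96  73  69  71  71
 49  51  52  69  71  81 107 154 226 235 235 236 236 229 222 163 121  90  71  69  70  70
 47  46  51  68  66  89 117 108 132 158 190 202 192 177 185 130 116  88  69  69  67  74
```

View pics/c6t.png

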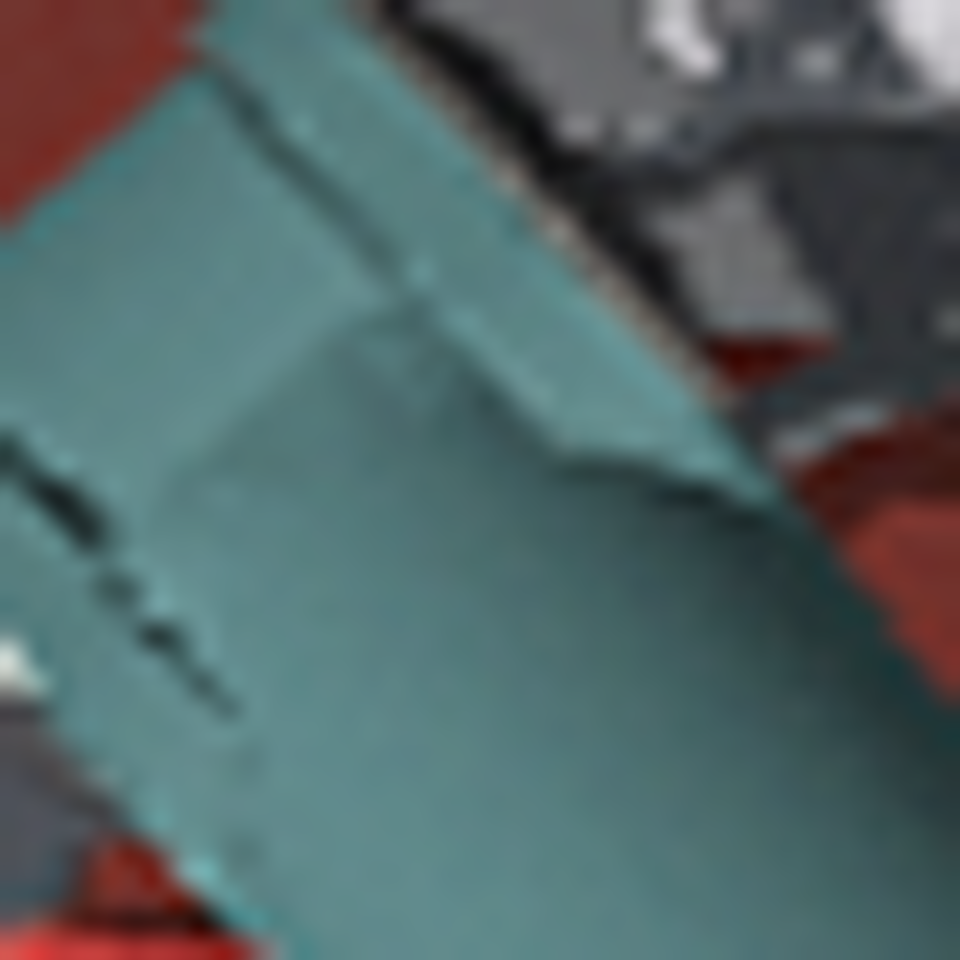

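```bash
cat > fit.py <<'E'
from h import *
from scipy.optimize import minimize
g4=cv2.cvtColor(np.load("scene4.npz")["p"],cv2.COLOR_RGB2GRAY).astype(float)
g6=cv2.cvtColor(np.load("scene6.npz")["p"],cv2.COLOR_RGB2GRAY).astype(float)
u0,v0,W,H,S=286,161,18,18,12
def cov(P,phi):
    d=np.array([np.cos(phi),np.sin(phi),0]); n=np.array([-d[1],d[0],0]); k=np.array([0,0,1.])
    bl=[P+a*.008*d+b*(.002 if h>0 else .0003)*n+h*k for a in(-1,1) for b in(-1,1) for h in(0,.002,.014)]
    t=np.linspace(0,2*np.pi,24); sh=[P+.005*(np.cos(x)*d+np.sin(x)*n)+h*k for x in t for h in(.014,.06)]
    im=np.zeros((H*S,W*S),np.uint8)
    for pts in(bl,sh):
        q=((proj("scene",pts)-[u0,v0]+.5)*S).astype(np.float32); cv2.fillConvexPoly(im,cv2.convexHull(np.round(q).astype(np.int32)),255)
    return cv2.resize(im,(W,H),interpolation=cv2.INTER_AREA)/255.
A=g4[v0:v0+H,u0:u0+W];B=g6[v0:v0+H,u0:u0+W]
w=np.ones((H,W)); w[:,:6]=0   # shadow at left
w[12:,:]*=1
P0=np.array([.4896,.1132,.0659]); res=[]
for dz in(-.003,0,.003):
  for dx in np.arange(-.006,.0061,.001):
    for dy in np.arange(-.006,.0061,.001):
      c=cov(P0+[dx,dy,dz],2.051-np.pi/2)
      # best linear shade
      m=(c>.01); D=B-(1-c)*A
      s=(c*w*D).sum()/(c*c*w).sum(); r=(w*(D-c*s)**2).sum(); res.append((r,dx,dy,dz,s))
res.sort(); 
for r in res[:12]: print(np.round(r,4))
for dz in (-.003,0,.003): print(np.round([r for r in res if r[3]==dz][0],4))
E
python3 fit.py
```

```text
[3.49483724e+04 0.00000000e+00 0.00000000e+00 3.00000000e-03
 1.06520300e+02]
[ 3.50978255e+04 -3.00000000e-03  0.00000000e+00  0.00000000e+00
  1.05128200e+02]
[ 3.53942588e+04 -2.00000000e-03  0.00000000e+00  0.00000000e+00
  1.06135900e+02]
[ 3.54587641e+04 -1.00000000e-03  0.00000000e+00  3.00000000e-03
  1.05414800e+02]
[ 3.64818294e+04 -5.00000000e-03  0.00000000e+00 -3.00000000e-03
  1.04560800e+02]
[ 3.65277096e+04 -4.00000000e-03  0.00000000e+00 -3.00000000e-03
  1.06196300e+02]
[ 3.67397281e+04 -2.00000000e-03  0.00000000e+00  3.00000000e-03
  1.04610900e+02]
[3.71227927e+04 1.00000000e-03 0.00000000e+00 3.00000000e-03
 1.07919600e+02]
[ 3.71386228e+04 -4.00000000e-03  0.00000000e+00  0.00000000e+00
  1.04378400e+02]
[ 3.74716911e+04 -1.00000000e-03  0.00000000e+00  0.00000000e+00
  1.07413000e+02]
[ 3.78943856e+04 -5.00000000e-03  1.00000000e-03 -3.00000000e-03
  1.08628800e+02]
[ 3.8161989e+04 -3.0000000e-03  0.0000000e+00 -3.0000000e-03
  1.0753830e+02]
[ 3.64818294e+04 -5.00000000e-03  0.00000000e+00 -3.00000000e-03
  1.04560800e+02]
[ 3.50978255e+04 -3.00000000e-03  0.00000000e+00  0.00000000e+00
  1.05128200e+02]
[3.49483724e+04 0.00000000e+00 0.00000000e+00 3.00000000e-03
 1.06520300e+02]
```

```bash
python3 - <<'E'
from h import *
x,y=.4905,.1145
env.movel([x,y,.101],rate=.1); st()
for z in [.098,.096,.094]:
    env.movel([x,y,z],rate=.05); env.pause(.1); s=st(str(z))
E
```

```text
t 26.05 p [0.49   0.1145 0.1003] yaw 2.051 F [ 0.6  0.2 -0.8] M [ 0.14 -0.15  0.02] w 0.026 q7 1.33
0.098 t 26.4 p [0.4905 0.1146 0.098 ] yaw 2.051 F [ 0.4 -0.4 -1.5] M [ 0.12 -0.13  0.02] w 0.026 q7 1.32
0.096 t 26.75 p [0.4905 0.1145 0.096 ] yaw 2.051 F [-0.5 -0.3 -1.6] M [ 0.1  -0.11  0.02] w 0.026 q7 1.32
0.094 t 27.1 p [0.4905 0.1145 0.094 ] yaw 2.051 F [-0.   0.  -0.6] M [ 0.17 -0.1   0.01] w 0.0258 q7 1.32
```

```bash
python3 - <<'E'
from h import *
x,y=.4905,.1145
for z in [.092,.0905,.089,.0875,.086]:
    env.movel([x,y,z],rate=.05); env.pause(.1); s=st(str(z))
    if s["wrist_force"][2]>4: break
p,d=viewer.read_camera("scene"); np.savez("scene7.npz",p=p,d=d); crop("scene",p,[.49,.1145,.06],14,"c7.png",24)
E
```

```text
0.092 t 27.45 p [0.4905 0.1145 0.092 ] yaw 2.051 F [ 0.8 -0.5 -0.7] M [ 0.07 -0.09 -0.04] w 0.026 q7 1.32
0.0905 t 27.8 p [0.4908 0.1146 0.0907] yaw 2.051 F [-1.   0.4  1.7] M [ 0.13 -0.22  0.03] w 0.0259 q7 1.31
0.089 t 28.15 p [0.491  0.1147 0.09  ] yaw 2.051 F [-2.3 -0.7  9.5] M [-0.14  0.44 -0.05] w 0.0258 q7 1.31
c7.png origin 280 159 scale 24
```

View pics/c7.png

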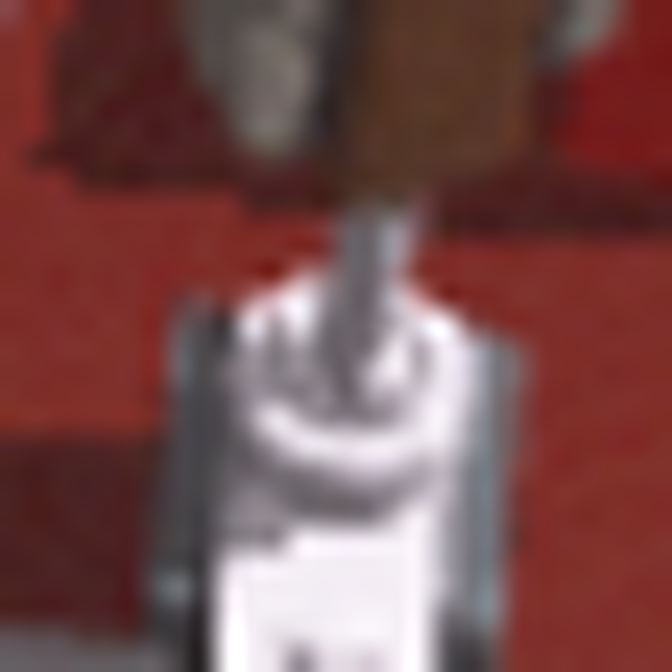

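```bash
cat > turn.py <<'E'
from h import *
import sys
yaws=[float(a) for a in sys.argv[1:]]
s=env.sense(); xy=np.array([.4905,.1145]); 
y0=2.051
for y in yaws:
    f=env.sense()["wrist_force"]; xy=xy+np.clip(f[:2]*.00012,-.0004,.0004)
    zc=.0908-.0023*max(0,(y0-y-.15))-.0025
    env.movel([*xy,zc],Rj(y),rate=.003); s=st("%.2f tz%.4f"%(y,zc))
    if s["wrist_force"][2]>30: print("high"); break
E
python3 turn.py 1.9 1.7
```

```text
1.90 tz0.0883 t 28.6 p [0.4912 0.1149 0.0898] yaw 1.9 F [-2.3 -0.6 11.4] M [-0.11  0.41  0.02] w 0.0258 q7 1.18
1.70 tz0.0878 t 28.95 p [0.4913 0.115  0.0895] yaw 1.7 F [-1.6 -1.5 12.3] M [-0.11  0.2   0.07] w 0.0255 q7 1.01
```

```bash
python3 turn.py 1.45 1.2 .95 .7
```

```text
1.45 tz0.0873 t 29.35 p [0.4914 0.115  0.0889] yaw 1.45 F [-1.9  0.  11.7] M [-0.09  0.4   0.1 ] w 0.0257 q7 0.79
1.20 tz0.0867 t 29.75 p [0.4914 0.115  0.0883] yaw 1.2 F [-1.4 -0.  12.1] M [-0.1   0.24  0.03] w 0.0262 q7 0.58
0.95 tz0.0861 t 30.15 p [0.4914 0.1151 0.0878] yaw 0.95 F [-1.  -0.4 11.7] M [-0.08  0.15 -0.02] w 0.026 q7 0.36
0.70 tz0.0855 t 30.55 p [0.4914 0.1151 0.0872] yaw 0.701 F [-0.6  0.4 11. ] M [-0.12  0.12  0.09] w 0.0258 q7 0.14
```

```bash
python3 turn.py .5 .3 .1 -.05
```

```text
0.50 tz0.0851 t 30.98 p [0.4915 0.1151 0.0867] yaw 0.5 F [-1.8 -1.2 13. ] M [-0.12  0.42  0.08] w 0.0259 q7 -0.04
0.30 tz0.0846 t 31.32 p [0.4916 0.1151 0.0863] yaw 0.3 F [-0.9 -0.2 11.6] M [-0.15  0.29  0.12] w 0.0259 q7 -0.21
0.10 tz0.0842 t 31.68 p [0.4916 0.1151 0.0858] yaw 0.1 F [-2.   0.5 11.4] M [-0.01  0.25  0.04] w 0.026 q7 -0.39
-0.05 tz0.0838 t 31.98 p [0.4916 0.1151 0.0855] yaw -0.05 F [-0.9 -0.4 10.6] M [-0.15  0.1  -0.01] w 0.0256 q7 -0.52
```

```bash
python3 turn.py -.2 -.35 -.5
```

```text
-0.20 tz0.0835 t 32.33 p [0.4917 0.1151 0.0851] yaw -0.2 F [-2.2 -0.3 11.8] M [-0.11  0.41  0.02] w 0.0258 q7 -0.66
-0.35 tz0.0831 t 32.63 p [0.4917 0.1151 0.0848] yaw -0.35 F [-1.9  0.1 11. ] M [-0.12  0.29  0.07] w 0.0263 q7 -0.79
-0.50 tz0.0828 t 32.93 p [0.4916 0.1151 0.0847] yaw -0.499 F [-1.7 -0.8 12.8] M [-0.16  0.31  0.27] w 0.0258 q7 -0.92
```

```bash
python3 turn.py -.56 -.62; python3 - <<'E'
from h import *
env.pause(.3); st()
p,d=viewer.read_camera("scene"); np.savez("scene8.npz",p=p,d=d); crop("scene",p,[.5,.1145,.06],26,"c8.png",20)
E
```

```text
-0.56 tz0.0826 t 33.22 p [0.4917 0.1152 0.0846] yaw -0.558 F [-2.1  0.2 13.9] M [-0.17  0.51  0.52] w 0.0256 q7 -0.98
-0.62 tz0.0825 t 33.47 p [0.4916 0.1147 0.0846] yaw -0.618 F [-2.  -0.9 14.3] M [-0.53  0.48  0.47] w 0.0261 q7 -1.03
 t 33.77 p [0.4916 0.1147 0.0846] yaw -0.618 F [-2.  -2.2 14.8] M [-0.5   0.57  0.43] w 0.0257 q7 -1.03
c8.png origin 268 150 scale 20
```

View pics/c8.png

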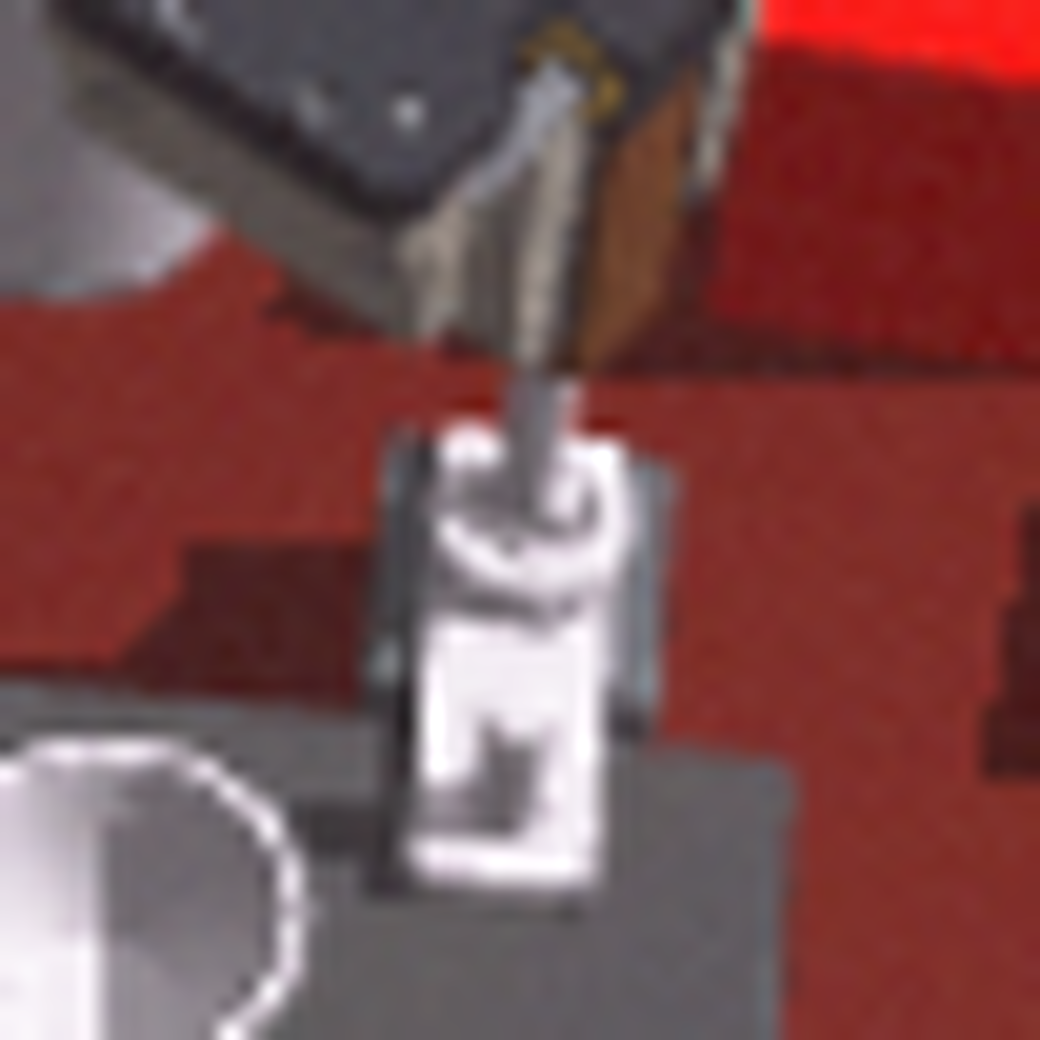

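```bash
python3 - <<'E'
from h import *
env.movel([.4914,.1149,.0840],Rj(-.53),rate=.003); st("relax")
env.movel([.4914,.1149,.20],rate=.15); st("up")
env.reach([.467,.296,.20],Rj(.733)); env.pause(.2); st("over")
p,d=viewer.read_camera("scene"); np.savez("scene9.npz",p=p,d=d); crop("scene",p,[.467,.22,.12],38,"c9.png",10)
p,d=viewer.read_camera("top"); np.savez("top9.npz",p=p,d=d);
print(tip_of("scene","driver_tip")[:1])
E
sed -i 's/for c in \["scene","top"\]/for c in ["scene","top"]/' m.py; python3 m.py 9 | egrep "head|bar"; python3 slot.py 9 | head -3
```

```text
relax t 34.66 p [0.4917 0.1146 0.0849] yaw -0.529 F [-2.5 -1.5  8.1] M [-0.5   0.53  0.18] w 0.0255 q7 -0.95
up t 35.58 p [0.4905 0.1147 0.199 ] yaw -0.53 F [-0.5  0.7 -0.4] M [ 0.   -0.03  0.02] w 0.0255 q7 -0.89
over t 36.59 p [0.4677 0.2943 0.1998] yaw 0.729 F [ 0.4 -0.  -1.1] M [ 0.03 -0.13 -0.05] w 0.0257 q7 -0.07
c9.png origin 294 120 scale 10
[{'at': [0.466, 0.2954, 0.1572], 'score': 0.67}]
scene bar L 215 c 513.2 112.1 wh 92.8 84.1 ang 0.2 z 35.7
scene head L 50 c 489.9 113.7 wh 28.4 30.2 ang 22.6 z 50.2
scene head R 65 c 485.9 -56.4 wh 28.8 32.1 ang 47.1 z 49.6
scene bar R 213 c 510.2 -64.0 wh 99.7 76.5 ang 7.4 z 36.3
top bar L 133 c 512.2 113.8 wh 79.7 91.5 ang 88.7 z 36.2
top head L 18 c 488.1 110.5 wh 26.3 24.7 ang 25.0 z 50.9
top head R 39 c 483.0 -57.7 wh 27.6 27.7 ang 88.5 z 48.7
top bar R 146 c 509.1 -58.9 wh 75.5 95.4 ang 88.3 z 36.5
scene [[20.1757, 81.0, 0.001, 0.001], [20.1381, 84.0, 0.001, 0.001], [20.0238, 78.0, 0.001, 0.001], [19.9396, 81.0, 0.001, 0.0]]
47 69.0 96.00000000000001
z inside [0.0014 0.0381 0.0411 0.0424 0.0435 0.0444 0.045  0.0457 0.0464 0.0465
```

View pics/c9.png

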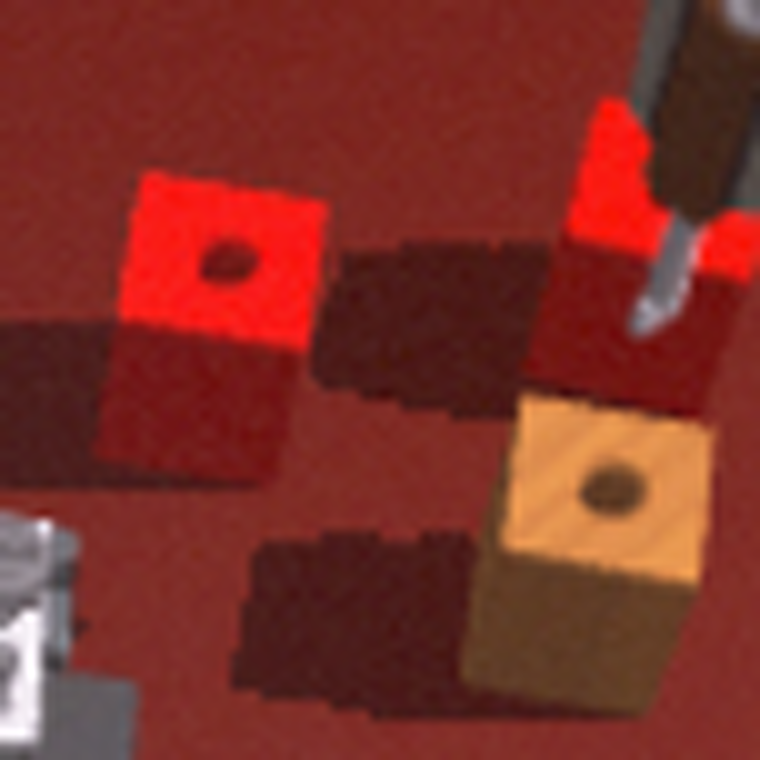

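```bash
python3 - <<'E'
from h import *
env.movel([.467,.296,.125],Rj(.733),rate=.15); st("mouth")
ok=True
for z in [.112,.10,.085,.070]:
    env.movel([.467,.296,z],rate=.1); s=st(str(z))
    if s["wrist_force"][2]>6: ok=False; break
if ok:
    for z in [.064,.061,.0595,.058]:
        env.movel([.467,.296,z],rate=.05); env.pause(.1); s=st(str(z))
        if s["wrist_force"][2]>2.5: break
E
```

```text
mouth t 37.39 p [0.4674 0.2965 0.1256] yaw 0.733 F [-0.3  0.1 -1.1] M [ 0.01 -0.11 -0.03] w 0.0262 q7 -0.12
0.112 t 37.67 p [0.467  0.2961 0.1122] yaw 0.733 F [-0.6  0.5 -0.6] M [ 0.01 -0.1  -0.05] w 0.0257 q7 -0.13
0.1 t 37.94 p [0.4668 0.296  0.0998] yaw 0.733 F [ 0.2 -0.3 -1.9] M [ 0.13 -0.06 -0.02] w 0.0257 q7 -0.14
0.085 t 38.24 p [0.4667 0.2959 0.0847] yaw 0.733 F [ 0.6  1.4 -2.5] M [ 0.17 -0.11 -0.03] w 0.0258 q7 -0.15
0.07 t 38.54 p [0.4667 0.2959 0.0698] yaw 0.733 F [ 0.6  0.6 -2.7] M [ 0.19 -0.12 -0.07] w 0.0258 q7 -0.16
0.064 t 38.91 p [0.4668 0.296  0.064 ] yaw 0.733 F [-0.6  1.1 -2.1] M [ 0.23 -0.02 -0.01] w 0.0256 q7 -0.17
0.061 t 39.26 p [0.467 0.296 0.061] yaw 0.733 F [ 0.5 -0.1 -2.6] M [ 0.29 -0.1   0.02] w 0.0258 q7 -0.17
0.0595 t 39.61 p [0.4672 0.2961 0.06  ] yaw 0.733 F [-1.1  1.1  5.3] M [ 0.01  0.23 -0.02] w 0.0257 q7 -0.17
```

```bash
python3 - <<'E'
from h import *
effector.release(); st("rel")
env.movel([.467,.296,.26],rate=.15); 
env.reach([.35,.30,.42],Rj(.733)); env.pause(.3); st("away")
for c in ["scene","top"]:
    p,d=viewer.read_camera(c); np.savez(c+"10.npz",p=p,d=d); cv2.imwrite(f"pics/fin_{c}.png",cv2.resize(p[:,:,::-1],(800,600)))
    for n in ["driver_center","stand_hole","clip_post","flask","katori","canister"]: print(c,n,[(np.round(x["at"],3).tolist(),round(x["score"],2)) for x in tip_of(c,n)[:3]])
E
python3 m.py 10 | egrep "drv|head|bar|stand"
```

```text
rel t 40.67 p [0.467  0.296  0.0595] yaw 0.733 F [-0.3  0.4  1.2] M [ 0.01 -0.14  0.04] w 0.0922 q7 -0.17
away t 43.26 p [0.3504 0.2996 0.4188] yaw 0.732 F [ 0.3  0.3 -0.4] M [ 0.02 -0.22  0.04] w 0.0917 q7 -0.05
scene driver_center [([0.469, 0.296, 0.11], 0.68)]
scene stand_hole [([0.39, 0.182, 0.073], 0.79), ([0.468, 0.3, 0.072], 0.58), ([0.345, 0.322, 0.072], 0.55)]
scene clip_post [([0.54, 0.112, 0.052], 0.59), ([0.483, -0.06, -0.002], 0.15)]
scene flask [([0.397, 0.035, -0.001], 0.84)]
scene katori [([0.577, 0.051, 0.029], 0.8)]
scene canister [([0.492, -0.311, 0.001], 0.94), ([0.784, 0.006, 0.006], 0.5)]
top driver_center [([0.785, 0.004, 0.0], 0.68), ([0.464, 0.293, 0.108], 0.52), ([0.544, 0.115, 0.051], 0.24)]
top stand_hole [([0.473, 0.3, 0.072], 0.78), ([0.344, 0.323, 0.076], 0.68), ([0.49, 0.116, 0.045], 0.68)]
top clip_post [([0.543, 0.116, 0.048], 0.52)]
top flask [([0.39, 0.037, 0.002], 0.78), ([0.595, -0.512, -0.002], 0.62)]
top katori [([0.578, 0.051, 0.029], 0.7)]
top canister [([0.487, -0.059, 0.002], 0.7), ([0.492, -0.315, -0.003], 0.66), ([0.392, 0.036, 0.0], 0.27)]
scene standtop 247 c 466.4 296.8 wh 60.8 67.7 ang 81.6 z 76.3
scene drv 133 c 468.0 295.9 wh 26.0 29.1 ang 35.2 z 117.5
scene drvtop 80 c 466.2 296.1 wh 25.5 29.0 ang 41.2 z 149.8
scene bar L 186 c 515.4 107.1 wh 101.5 78.3 ang 12.9 z 36.2
scene head L 45 c 491.0 113.7 wh 28.1 28.7 ang 22.4 z 50.2
scene head R 66 c 488.7 -55.8 wh 38.5 28.0 ang 5.9 z 48.9
scene bar R 211 c 510.6 -59.7 wh 79.7 97.3 ang 89.5 z 35.9
top standtop 152 c 465.7 296.0 wh 61.6 60.0 ang 82.8 z 75.0
top drv 27 c 465.0 291.0 wh 25.5 24.7 ang 66.5 z 127.7
top drvtop 47 c 464.2 295.3 wh 24.8 24.5 ang 46.7 z 148.0
top bar L 136 c 512.1 114.2 wh 79.7 91.5 ang 87.8 z 36.4
top head L 12 c 487.7 111.1 wh 27.8 27.5 ang 88.9 z 53.0
top head R 40 c 481.1 -57.7 wh 27.7 31.5 ang 88.6 z 48.0
top bar R 134 c 509.2 -59.0 wh 75.6 95.5 ang 88.3 z 36.7
```

View pics/fin_scene.png

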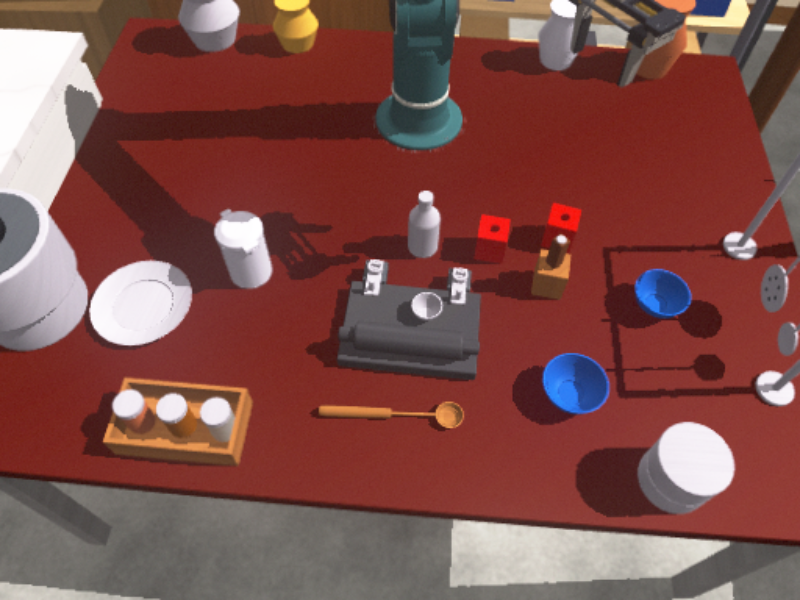

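```bash
python3 - <<'E'
from h import *
for t in "0","10":
  for c in ["scene","top"]:
    C=cloud(c,np.load(c+t+".npz")["d"]).reshape(-1,3)
    for n,p in(("L",(.489,.1135)),("R",(.4855,-.057))):
        q=C[np.hypot(C[:,0]-p[0],C[:,1]-p[1])<.013]; print(t,c,n,len(q),np.percentile(q[:,2],[50,75,90]).round(4))
E
```

```text
0 scene L 51 [0.0543 0.0562 0.0582]
0 scene R 50 [0.0483 0.0506 0.052 ]
0 top L 35 [0.0494 0.052  0.0542]
0 top R 34 [0.0464 0.0503 0.0537]
10 scene L 49 [0.0482 0.0508 0.0527]
10 scene R 48 [0.0483 0.0504 0.0521]
10 top L 36 [0.0436 0.0462 0.049 ]
10 top R 34 [0.047  0.0504 0.0535]
```

The screw head is now level with the twin's (0.0482 against 0.0483 m in the scene view). The driver stands upright in its stand and the clip is square, so I'm handing in.

```bash
python3 -c "
from h import *
workorder.finish_job(); st()"
```

```text
the job is handed in; nothing more can be done
the job is handed in; nothing more can be done
```

I swung the left clip square, drove its screw home with the screwdriver, stood the screwdriver back in the wooden stand, and handed the job in at about 43.5 s. The hand-in reports no verdict, so success rests on my own checks below.

**What happened**
- **Clip:** My first push passed over the post without touching it, because the fingertips end about 30 mm above the stated TCP. I pushed again lower, up against the stop (about 8 N). The post ended near (0.54, 0.114), in line with the twin clip.
- **Screw:** The bit seated on the first try, with the slot floor at about 46 mm and a press of about 10 N. One continuous stroke took it to the hard stop, where the turning moment rose to about 0.5 N m and the sinking stopped.
- **Screwdriver:** It went back into the stand with its underside bottoming at the same height it was taken from. The handle's top is at about 149 mm and upright in both views.

**Last checks**
- **Screw depth:** In the scene camera, the screw head's height matches the twin's (48.2 against 48.3 mm). The top camera put it about 3 mm lower than the twin; its readings were noisy, so I trusted the scene camera and the stop moment.
- **Bystanders:** The canister, bottle and small bowl were re-measured within a few millimetres of where they started. I judged the blue bowls, plate and ladle only from the final picture, where they look unmoved.
- **Robot:** It was clear of everything, parked at a height of 0.42 m.

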